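# Reset and lock the lamp brightness behind the cabinet door

## Task

Swing the lamp cabinet's door wide open and turn the black brightness knob until its white line points at the green mark. Then turn the metal lock ring beneath the knob clockwise, tight against its stop, without losing the knob's setting, and finally shut the door fully. Leave the eyepiece, slide box and jar where they stand.

Things in the scene. Friction and masses are not known exactly. Their poses are not given: they have to be found in the camera images.
- cabinet: beige lamp-supply cabinet fixed to the bench, 240 deep (its x) x 240 wide (y) x 200 high; origin at the centre of its underside; its -x side is the front with the door. The bay behind the door is 220 wide between side walls 200 high, open above; the rear 90 mm is a solid block 200 high
- dial_centre (a point): centre of the white dial plate (124 diameter, 2 thick) on the sloping panel in the bay, 90 mm in behind the cabinet front edge (cabinet x = -30) and 90 above the bench; this point lies in the panel surface. The panel rises to the rear at 40 degrees: z, its normal, leans 40 degrees from vertical to the cabinet front; x points up the slope, y to the cabinet +y side
- door_handle (a point): where to hold the door handle: upright round steel bar, 10 diameter, this point on its axis, 170 above the bench, 22 below the bar's top. The bar stands 45 mm off the door's face; brackets join it to the door only lower down (100 and 138 above the bench). Axes turn with the door: -x is the door's outward normal, +y runs along the door to the hinge
- door_hinge (a point): the door's vertical hinge axis at its left edge seen from the robot (cabinet +y side), this point 100 above the bench. The handle bar lies 185 mm from it along the door and 60 mm out along the door's outward normal. The door is a brown panel 240 wide, 15 thick, top edge 199 above the bench
- door (a joint): door angle in rad: 0 shut, grows as the door swings out towards the robot, stop at 1.9; it stays where it is left (friction 0.08 N m). Wide open is 70 degrees (1.2) or more; shut is within 3 degrees
- knob_top (a point): centre of the top face of the black round knob, 34 mm diameter, 30 high, standing on the sloping panel: top face 54 mm above the panel along its normal, underside 24 mm. Site z is the panel's normal and the knob's axis (out of the panel); point x points along the white line from the centre to the rim
- knob (a joint): knob angle in rad, grows clockwise seen from above the knob (looking along the axis at the panel), 0 to 2.4, friction 0.05 N m; stays where left. The white line points at the green mark when joint knob equals joint mark
- green_mark (a point): green bar 18 x 6 on the white dial plate, flat, 44 mm from the knob's axis and 3 mm above the panel; its place round the dial differs each time. Its x axis points outward from the knob's axis, its z is the panel's normal. It cannot be touched or moved by the robot
- mark (a joint): angle of the green mark round the dial in rad, same zero and sense as joint knob
- ring_centre (a point): centre of the knurled aluminium lock ring, on the knob's axis, half-way up the ring: ring 60 mm diameter, 14 high, from 8 to 22 mm above the panel (the flat 2 mm dial plate lies on the panel under it). The fingers can straddle the knob to hold the ring. z is the panel's normal
- lock_ring (a joint): ring angle in rad: 0 loose, grows clockwise seen from above the knob, 1.3 tight against its stop (over 1.15 counts as tight); friction 0.12 N m; it turns independently of the knob and stays where left
- eyepiece_mid (a point): centre of a loose black eyepiece standing upright, 44 diameter, 64 high; leave alone
- slide_box_mid (a point): centre of a loose blue slide box, 90 x 60 x 35 high; leave alone
- jar_mid (a point): centre of a loose amber jar with black lid, 52 diameter, 70 high; leave alone

How it is judged (in metres and radians):
On the way, in this order (a step that is already met when the one before it is completed fails the run):
1. the door stands wide open (value of joint door above 1.2 rad), for 0.2 s.
2. the knob's white line points at the green mark, the lock ring still loose and the door open (angle between the x axis of knob_top and the x axis of green_mark, either way round below 0.14 rad and value of joint lock_ring below 0.6 rad and value of joint door above 0.9 rad), for 0.3 s.
3. the lock ring is turned tight with the knob still at the mark (angle between the x axis of knob_top and the x axis of green_mark, either way round below 0.14 rad and value of joint lock_ring above 1.15 rad), for 0.2 s.
4. the door is shut again (value of joint door below 0.052 rad), for 0.2 s.
At the end, for the whole second after the job is handed in: the knob's white line points at the green mark within 8 degrees, the lock ring is within 8 degrees of its tight stop, the door is shut within 3 degrees, and the eyepiece, slide box and jar are within 25 mm of where they stood (all of step 3 and value of joint door below 0.052 rad and not (distance of any of eyepiece_mid, slide_box_mid, jar_mid from where it was at the start of the episode above 0.025 m)); the robot touches nothing.
It fails at once if the eyepiece, slide box or jar is pushed more than 25 mm or knocked over (distance of any of eyepiece_mid, slide_box_mid, jar_mid from where it was at the start of the episode above 0.025 m or angle between any of eyepiece_mid, jar_mid's own z axis and vertical above 0.5 rad).
It also fails if it takes over 72 s, if anything falls off the work surface, if the arm or the gripper's body presses on something with over 40 N, if the wrist force passes 120 N, or if a joint passes its speed limit or range.

## Robot

A 7-joint arm with a two-finger parallel gripper is mounted at the origin on the work surface. World frame = base frame: x ahead of the robot, y to its left, z up, the work surface at z = 0. Lengths are in m, angles in degrees, forces in N, time in s.
With the tool pointing down it reaches from about 0.35 to 0.775 m from the base axis. Payload 3.1 kg.
Tool frame: the origin (TCP) lies at the very end of the fingers, on their centre line; the grasp point (between the pads) lies 19 mm behind it; z points along the fingers, y is the direction in which the jaws open and shut (so a half turn about z gives the same grasp; the last joint's range is limited). The gripper opens to 85 mm and grips with 20 to 120 N. Pads are 22 mm wide; open, the fingers measure 114 mm over their backs; the gripper's body (76 mm by 85 mm) begins 54 mm behind the grasp point. The pads swing forward as they close: fully open they stand 13 mm farther back than shut.
Start: joints at [-67.248, 17.813, 0.802, 86.603, -0.252, 75.585, -1.558], TCP at [0.234, 0.498, 0.203] pointing down, gripper open.
Joint ranges: [-154.91, 154.91], [-16.99, 109.72], [-72.82, 74.43], [7.12, 147.25], [-82.49, 262.49], [11.32, 116.49], [-174.64, 174.64]. Speed limits (degrees/s): [159.86, 159.86, 180, 180, 180, 180, 180].

## Interface

Orientations are given as [roll, pitch, yaw] about the fixed x, y, z axes, in that order (R = Rz(yaw) Ry(pitch) Rx(roll)).
In Python, from plant import r gives the robot as it stands. The module is installed in compiled form; this text tells all that it offers.
- The arm moves only by the shell command python3 -m pendant 'ROWS'. ROWS is JSON, a list of rows, each an object with "claw": the closure, from 0 (fully open) to 1 (shut); "travel": the shift along the tool's x, y, z in m, a list of three; "angular": the turn, a rotation vector about the tool's x, y, z in rad, a list of three. A call has exactly 8 rows; each row shifts and turns the commanded pose from where the row before left it, along the tool's axes as they then stand; what a row does not reach is not made up. A row lasts 1/10 s, in which the tool goes at most 50 mm and 8.59 degrees, less where a joint would pass 70% of its speed; a pose out of reach is approached as far as the arm can. A call is refused whole if a number of a shift passes 0.05 or a number of a turn 0.15, either way. A call with a gripper value outside its range is refused whole. The fingers move at their own pace and stop on an object; the grip force is fixed at half the most. Time passes only in rows, so rows that do not move let the fingers close, or fill a call up. It gives the time, the measured TCP pose, the force and the opening at its end, in the units of the state.
- r.get_obs(): the state, without advancing time (a new reading comes with each control period).
- r.get_image(name): name is "scene" or "top" or "wrist"; returns a dict with "frame" (400x640x3 uint8, red, green, blue), "fx", "fy", "cx", "cy" (pixels), "pose" (4x4, takes a point from camera to world coordinates). Camera axes: x right, y down, z forward; pixel columns grow to the right and rows downward; lengths in m; the calibration is good to about 2 mm. The wrist camera is an equidistant fisheye: a pixel r from the principal point sees the ray r / f radians off the axis. A picture is of the moment at which its call begins. There is no depth.
- r.sign_off(): hands the job in, once; it reports no verdict.
Trained networks look in the newest picture that a camera, given by its name, has taken for a name from the list of things; names that differ only in an ending like _2 or _b are one class to them, and where a whole thing is asked for, a point or a joint stands for the part that bears it (a point fixed in the world has none). Each returns a list of dicts, best first, with "score" (0 to 1); they miss things now and then, are a little off and sometimes report something else, mostly with a low value. They report only what shows in the picture. A call takes as long as a camera call.
- r.masks_of(camera, label): "pixels" (400x640 bool, what is visible of it) and "bbox" ([left, top, width, height] in pixels, round what is visible of it).
The state is a dict: "t": time; "qpos": joint angles; "joint_velocities": joint speeds; "tau": joint torques, N m; "tool_pos": TCP position; "eef_rot": TCP orientation; "ft_force": force on the tool from outside, world axes, zero at the start; "torque": the same for the moment, N m; "gripper_width": finger opening in m.
Only numpy, scipy, OpenCV 4.12 (cv2) and the standard library are available. Lean on these libraries where they do the work, as an engineer would, in place of code of your own. Each camera call takes 0.05 s, during which the arm holds its last target.

## Working session

There is one attempt and no reset: what is moved stays moved. The work goes in short steps, Python scripts to look and compute and a shell command to move; the robot and the scene stay as the last step left them, time stands still between calls to the robot, and variables do not carry over. Pictures are saved under pics/ and viewed, and the job is handed in when it is done.

```bash
ls; mkdir -p pics
python3 - <<'E'
from plant import r
import cv2
o=r.get_obs(); print({k:o[k] for k in o})
for n in ["scene","top","wrist"]:
    d=r.get_image(n); print(n,d["fx"],d["fy"],d["cx"],d["cy"]); print(d["pose"])
    cv2.imwrite(f"pics/a_{n}.png",d["frame"][:,:,::-1])
E
```

```text
pics
{'t': 0.0, 'qpos': array([-67.24818729,  17.86157812,   0.80243424,  86.69285309,
        -0.25300707,  75.58210817,  -1.55875157]), 'joint_velocities': array([ 0.0467056 ,  0.02849023,  0.04094524, -0.00650592,  0.04346235,
        0.01837109,  0.01288729]), 'tau': array([ 1.31845345e-04, -3.79914200e+01,  1.46178631e-01, -2.30595016e+01,
        1.22376860e-02,  1.36358556e-02, -1.01007168e-05]), 'tool_pos': array([0.23332387, 0.49718482, 0.20230391]), 'eef_rot': array([-1.79865321e+02,  4.88957939e-03,  1.54862105e+02]), 'ft_force': array([ 0.04024972, -0.74694559, -0.26358186]), 'torque': array([-0.05303553, -0.0067067 ,  0.01838341]), 'gripper_width': 0.08568986862486869}
scene 402.8312011835199 402.8312011835199 316.8836559146619 201.45707887486492
[[ 0.49988944  0.62278117 -0.60187554  1.15519881]
 [ 0.86585801 -0.37541761  0.33068342 -0.22544421]
 [-0.02001127 -0.6864439  -0.72690737  0.73659638]
 [ 0.          0.          0.          1.        ]]
top 368.8174817223382 368.8174817223382 321.2092707211965 201.83342515341704
[[-0.01312088 -0.996793    0.07894015  0.57721401]
 [-0.99953684  0.0152429   0.02633918  0.04504893]
 [-0.02745799 -0.078558   -0.99653133  1.01701324]
 [ 0.          0.          0.          1.        ]]
wrist 309.70691628693146 309.70691628693146 321.44074213715504 196.70889268110957
[[ 0.42526162  0.87104154  0.24584383  0.17107173]
 [ 0.90506688 -0.40850617 -0.11822286  0.52655009]
 [-0.0025483   0.27278075 -0.96207285  0.37210832]
 [ 0.          0.          0.          1.        ]]
```

View pics/a_scene.png

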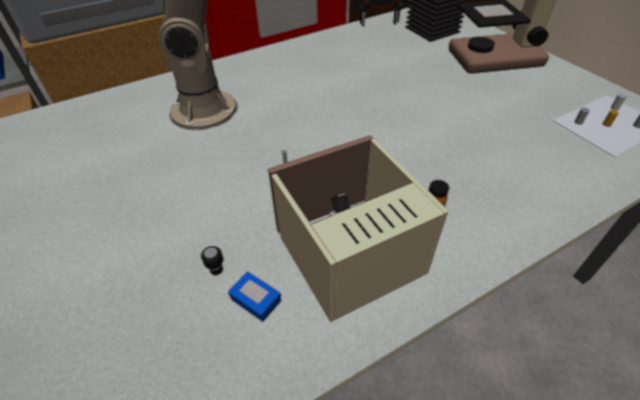

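View pics/a_top.png

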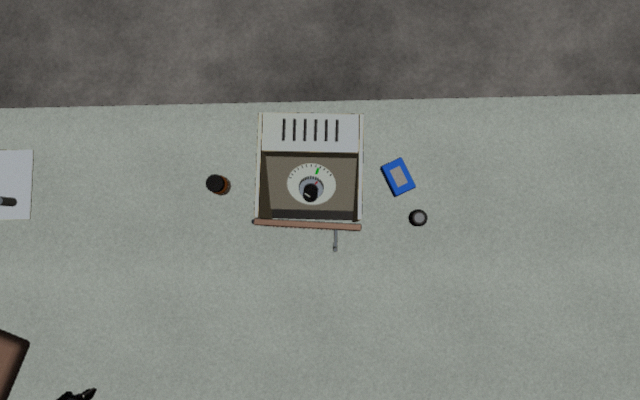

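View pics/a_wrist.png

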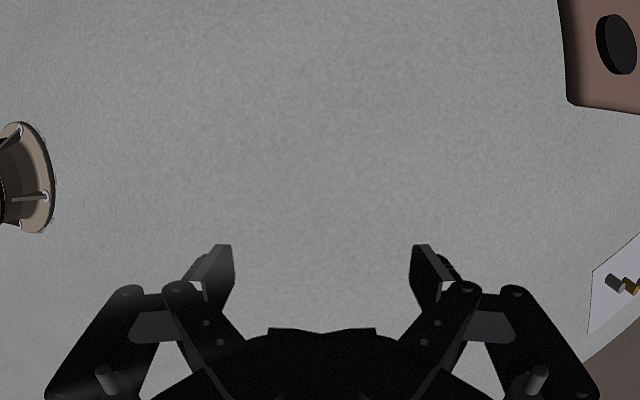

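The top view shows the cabinet (rear top edge about row 113, columns 259–363), the door along row 224 and the handle near (335,245). The knob is at (311,192), the green mark at (318,171), the jar at (218,185), the box at (398,177) and the eyepiece at (418,217). Next I'll measure.

```bash
cat > h.py <<'E'
import numpy as np, cv2
from plant import r
from scipy.spatial.transform import Rotation as Ro
def px2plane(d,u,v,z):
    P=d["pose"]; ray=P[:3,:3]@np.array([(u-d["cx"])/d["fx"],(v-d["cy"])/d["fy"],1.]); 
    return P[:3,3]+ray*(z-P[2,3])/ray[2]
def proj(d,p):
    P=d["pose"]; c=P[:3,:3].T@(np.asarray(p,float)-P[:3,3]); return np.array([c[0]/c[2]*d["fx"]+d["cx"],c[1]/c[2]*d["fy"]+d["cy"]])
def crop(name,fn,u0,v0,w,h,s):
    d=r.get_image(name); c=d["frame"][v0:v0+h,u0:u0+w,::-1]
    cv2.imwrite(fn,cv2.resize(c,None,fx=s,fy=s,interpolation=cv2.INTER_CUBIC)); return d
def cab(cx,cy,yaw):
    T=np.eye(4); T[:3,:3]=Ro.from_euler("z",yaw).as_matrix(); T[:3,3]=[cx,cy,0]; return T
def obs():
    o=r.get_obs(); print("t",round(o["t"],2),"q",np.round(o["qpos"],1),"p",np.round(o["tool_pos"],4),"rpy",np.round(o["eef_rot"],2),"f",np.round(o["ft_force"],1),"w",round(o["gripper_width"],4)); return o
E
python3 - <<'E'
from h import *
d=crop("top","pics/b_top.png",190,95,250,160,3)
for n in ["cabinet","door_handle","door","knob_top","knob","green_mark","mark","ring_centre","lock_ring","eyepiece_mid","slide_box_mid","jar_mid"]:
  for c in ["top","scene"]:
    for m in r.masks_of(c,n)[:2]:
        ys,xs=np.nonzero(m["pixels"]); print(n,c,round(m["score"],2),m["bbox"],xs.mean().round(1),ys.mean().round(1),len(xs))
crop("scene","pics/b_scene.png",200,130,260,190,3)
E
```

```text
cabinet top 0.73 [254.0, 112.5, 110.8, 135.4] 309.4 169.8 12033
cabinet scene 0.63 [266.5, 136.6, 180.2, 186.5] 354.0 222.9 21616
cabinet scene 0.38 [425.6, 179.8, 24.0, 24.9] 438.8 190.6 372
door_handle top 0.75 [253.2, 217.9, 110.0, 34.6] 309.4 226.0 981
door_handle top 0.73 [305.6, 185.2, 14.9, 19.7] 309.9 192.7 227
door_handle scene 0.81 [266.9, 137.5, 106.8, 94.1] 323.7 177.2 5190
door top 0.98 [253.3, 218.6, 110.4, 31.4] 310.5 225.4 919
door top 0.43 [378.4, 155.9, 37.5, 38.9] 397.7 176.4 774
door scene 0.94 [270.4, 136.0, 100.0, 93.5] 323.8 177.2 5103
door scene 0.16 [324.5, 194.3, 22.8, 18.0] 339.1 202.5 260
knob_top top 0.68 [255.1, 222.5, 107.6, 26.0] 309.5 225.2 803
knob_top top 0.49 [302.5, 183.4, 20.3, 18.5] 310.1 192.4 228
knob_top scene 0.54 [332.3, 192.9, 15.8, 18.8] 339.4 202.3 261
knob top 0.67 [304.1, 183.7, 16.3, 20.0] 310.3 192.8 190
knob top 0.47 [250.4, 220.6, 114.4, 29.2] 308.4 225.3 836
knob scene 0.64 [327.5, 192.1, 19.7, 18.5] 339.2 201.7 255
green_mark top 0.64 [290.3, 159.6, 44.4, 44.6] 311.7 183.2 1535
ring_centre top 0.71 [300.0, 173.7, 25.8, 19.9] 311.2 183.4 269
lock_ring top 0.76 [298.2, 175.1, 27.4, 20.0] 311.4 183.4 229
eyepiece_mid top 0.63 [407.7, 212.3, 20.3, 13.4] 417.6 216.9 251
eyepiece_mid scene 0.71 [204.6, 247.1, 18.3, 27.0] 212.1 259.7 523
slide_box_mid top 0.78 [379.5, 156.1, 37.8, 39.6] 397.9 176.9 870
slide_box_mid scene 0.94 [228.5, 276.6, 56.8, 46.8] 254.5 295.8 1558
slide_box_mid scene 0.62 [266.2, 137.6, 107.1, 84.3] 324.2 177.0 5015
jar_mid top 0.61 [207.1, 172.1, 20.5, 20.3] 218.0 183.9 374
jar_mid top 0.47 [257.8, 219.4, 101.1, 27.6] 310.7 225.7 705
jar_mid scene 0.61 [425.3, 179.3, 24.9, 25.0] 439.5 191.4 368
```

View pics/b_top.png

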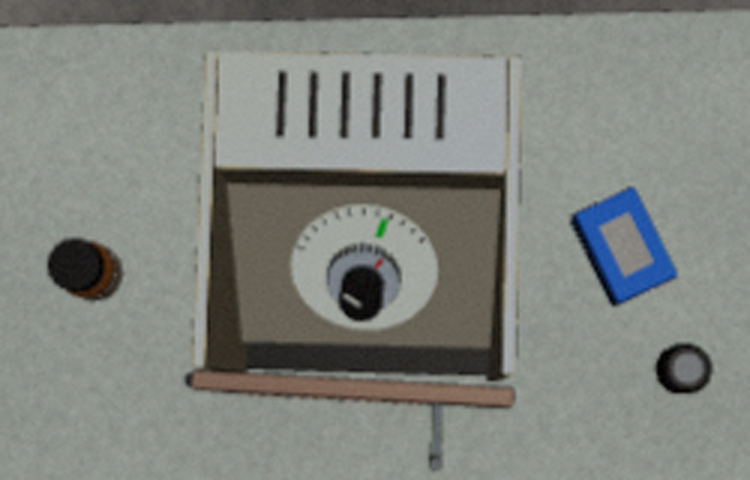

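View pics/b_scene.png

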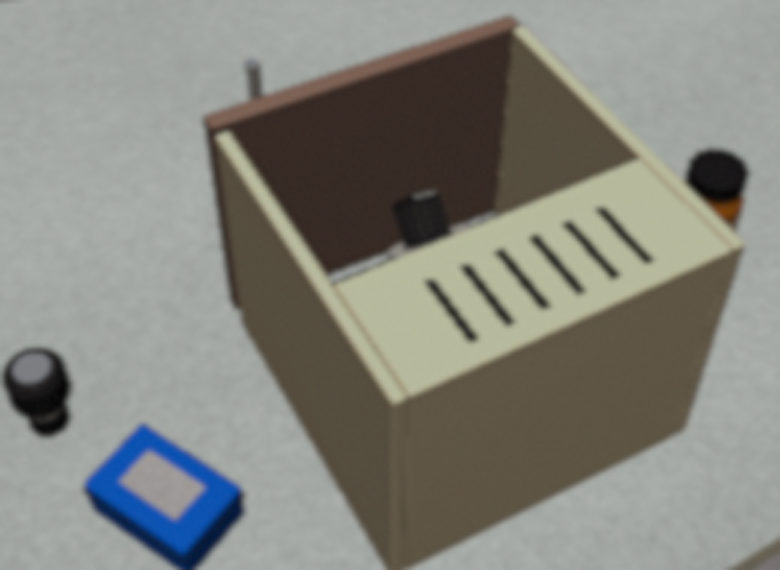

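Run:
```python
from h import *
from scipy.optimize import least_squares
dt=r.get_image("top"); ds=r.get_image("scene")
# corner order: rear+y, rear-y, front-y, front+y
C=np.array([[.12,.12,.2],[.12,-.12,.2],[-.12,-.12,.2],[-.12,.12,.2]])
ut=np.array([[207,53],[521,60],[516,377],[196,370]])/3+[190,95]-.33
us=np.array([[740,245],[398,402],[222,135],[518,28]])/3+[200,130]-.33
for u in ut: print("top",px2plane(dt,*u,.2).round(4))
for u in us: print("scene",px2plane(ds,*u,.2).round(4))
def f(p,sel="ts"):
    T=cab(*p); e=[]
    for c,a,b in zip(C,ut,us):
        w=T[:3,:3]@c+T[:3,3]
        if "t" in sel: e+=list(proj(dt,w)-a)
        if "s" in sel: e+=list(proj(ds,w)-b)
    return np.array(e)
for sel in ["t","s","ts"]:
    s=least_squares(f,[.65,.05,0],args=(sel,)); print(sel,s.x.round(4),np.degrees(s.x[2]).round(2),s.fun.round(1))
np.save("cab.npy",s.x); T=cab(*s.x)
ut_h=np.array([435,405])/3+[190,95]; 
# handle top bar at z=.192; 
print("handle top (top)",px2plane(dt,*(np.array([436,405])/3+[190,95]),.192), px2plane(ds,*(np.array([253,64])/3+[200,130]),.192))
# door top edge ends z=.199
for u in [(189,380),(514,398),(514,404),(192,386)]: print("door",px2plane(dt,*(np.array(u)/3+[190,95]),.199).round(4))
for u in [(208,120),(516,20)]: print("door sc",px2plane(ds,*(np.array(u)/3+[200,130]),.199).round(4))
```

```text
top [0.8485 0.2064 0.2   ]
top [ 0.8379 -0.0311  0.2   ]
top [ 0.5996 -0.0222  0.2   ]
top [0.6081 0.2145 0.2   ]
scene [0.8505 0.2035 0.2   ]
scene [ 0.8421 -0.0285  0.2   ]
scene [ 0.6045 -0.0178  0.2   ]
scene [0.6131 0.212  0.2   ]
t [ 0.7235  0.0919 -0.0379] -2.17 [-0.4  0.2  0.6 -0.5  0.6  0.2 -0.8 -0. ]
s [ 0.7265  0.0933 -0.0347] -1.99 [ 2.4 -1.2 -1.1  0.7 -2.6  0.2  1.4 -1.4]
ts [ 0.7252  0.0929 -0.0359] -2.05 [-0.9 -0.4  1.7 -1.5  0.1 -1.3 -1.9  0.2  0.2 -0.6 -3.  -0.2 -1.2 -0.6
  1.  -1.7]
handle top (top) [0.57911516 0.03619154 0.192     ] [0.54261415 0.03620924 0.192     ]
door [0.6    0.2192 0.199 ]
door [ 0.5835 -0.0212  0.199 ]
door [ 0.5791 -0.0211  0.199 ]
door [0.5955 0.217  0.199 ]
door sc [ 0.5867 -0.0189  0.199 ]
door sc [0.6051 0.2169 0.199 ]
```

The top-view crop shows the green mark at crop (382,228), the knob's line pointing to the lower left at (350,298), and the door about 2° ajar. I'll rectify the panel to read the angles and work out the handle position.

```bash
cat >> h.py <<'E'
CAB=np.array([0.7245,0.0925,-0.0368])
def panel(c=CAB):
    T=cab(*c); a=np.radians(40); L=np.eye(4)
    L[:3,0]=[np.cos(a),0,np.sin(a)];L[:3,1]=[0,1,0];L[:3,2]=[-np.sin(a),0,np.cos(a)];L[:3,3]=[-.03,0,.09]
    return T@L
def rect(d,h,fn,s=5,half=60,c=CAB):
    # rectified view looking along -normal: image up = upslope, image right = -y ; h mm above panel
    P=panel(c); q=[(half,half),(half,-half),(-half,-half),(-half,half)] # (x,y)mm
    src=np.float32([proj(d,(P@np.array([x/1000,y/1000,h/1000,1]))[:3]) for x,y in q])
    n=2*half*s; dst=np.float32([(0,0),(n,0),(n,n),(0,n)])
    im=cv2.warpPerspective(d["frame"][:,:,::-1].copy(),cv2.getPerspectiveTransform(src,dst),(n,n),flags=cv2.INTER_CUBIC)
    cv2.line(im,(n//2-8,n//2),(n//2+8,n//2),(255,0,255),1);cv2.line(im,(n//2,n//2-8),(n//2,n//2+8),(255,0,255),1)
    cv2.imwrite(fn,im)
E
python3 - <<'E'
from h import *
d=r.get_image("top")
rect(d,54,"pics/k54.png",8,30); rect(d,3,"pics/k3.png",4,65)
T=cab(*CAB); 
for z in(.192,.17): print("handle shut",(T@[-.18,-.065,z,1])[:2], "hinge",(T@[-.12,.12,z,1])[:2])
print("top cam bar top:",px2plane(d,190+435/3,95+464/3,.192), "proj of",proj(d,(T@[-.18,-.065,.192,1])[:3]))
E
python3 -c "
import cv2,numpy as np
a=cv2.imread('pics/k54.png');b=cv2.imread('pics/k3.png');b=cv2.resize(b,(480,480));a=cv2.resize(a,(0,0),fx=.66,fy=.66)
c=np.zeros((480,800,3),np.uint8);c[:,:480]=b;c[:a.shape[0],480:480+a.shape[1]]=a[:,:320];cv2.imwrite('pics/k.png',c)"
```

```text
handle shut [0.54223041 0.03416651] hinge [0.60899625 0.21683376]
handle shut [0.54223041 0.03416651] hinge [0.60899625 0.21683376]
top cam bar top: [0.53560253 0.03763313 0.192     ] proj of [336.51375966 246.6428883 ]
```

View pics/k.png

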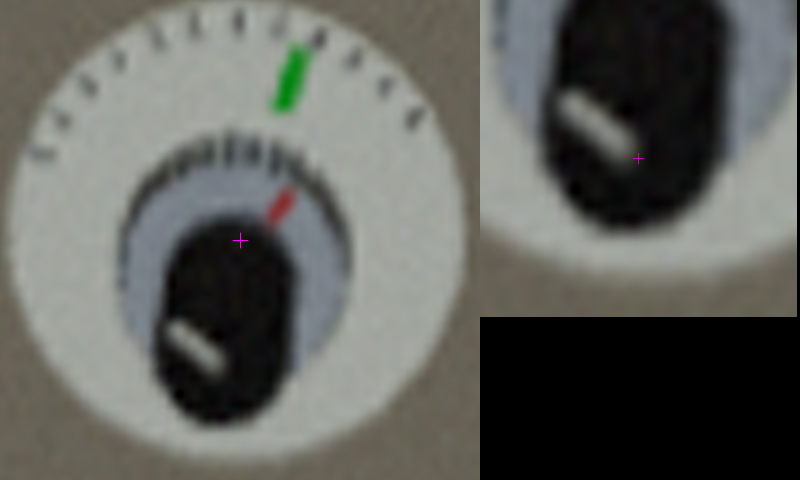

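The rectified view puts the knob line about 52° left of upslope and the mark about 17° right of it, so the knob needs about 69° clockwise. The handle is at about (0.536, 0.037). I'll move there now.

```bash
python3 -m pendant '[{"claw":0,"travel":[0,0,-0.02],"angular":[0,0,-0.15]},{"claw":0,"travel":[0,0,-0.02],"angular":[0,0,-0.15]},{"claw":0,"travel":[0,0,-0.01],"angular":[0,0,-0.14]},{"claw":0,"travel":[-0.025,-0.038,0],"angular":[0,0,0]},{"claw":0,"travel":[-0.025,-0.038,0],"angular":[0,0,0]},{"claw":0,"travel":[-0.025,-0.038,0],"angular":[0,0,0]},{"claw":0,"travel":[-0.025,-0.038,0],"angular":[0,0,0]},{"claw":0,"travel":[-0.025,-0.038,0],"angular":[0,0,0]}]'; python3 -c "from h import *; obs()"
```

```text
t: 2.4
tool_pos: [0.3597, 0.3065, 0.2536]
eef_rot: [180.0, 0.0, -179.9]
ft_force: [0.6, 0.6, -0.0]
gripper_width: 0.0856
t 2.4 q [-47.2   7.2   5.3  92.8  -0.7  79.9  48.3] p [0.3597 0.3065 0.2536] rpy [ 1.7996e+02  3.0000e-02 -1.7991e+02] f [ 0.6  0.6 -0. ] w 0.0856
```

```bash
python3 -m pendant '[{"claw":0,"travel":[-0.025,-0.038,0],"angular":[0,0,0]},{"claw":0,"travel":[-0.025,-0.038,0],"angular":[0,0,0]},{"claw":0,"travel":[-0.025,-0.038,0],"angular":[0,0,0]},{"claw":0,"travel":[-0.025,-0.038,0],"angular":[0,0,0]},{"claw":0,"travel":[-0.025,-0.038,0],"angular":[0,0,0]},{"claw":0,"travel":[-0.025,-0.038,0],"angular":[0,0,0]},{"claw":0,"travel":[-0.024,-0.037,0],"angular":[0,0,0]},{"claw":0,"travel":[0,0,0],"angular":[0,0,0]}]'
python3 - <<'E'
from h import *
obs(); d=r.get_image("wrist"); cv2.imwrite("pics/w1.png",d["frame"][:,:,::-1]); crop("top","pics/t1.png",190,95,250,180,3)
E
```

```text
t: 3.2
tool_pos: [0.5356, 0.0342, 0.2533]
eef_rot: [-179.6, 0.1, 179.3]
ft_force: [-0.6, -1.5, 0.2]
gripper_width: 0.0855
t 3.2 q [-21.8  15.3  20.7  84.   -5.   81.6  88.4] p [0.5356 0.0342 0.2533] rpy [-1.7964e+02  1.1000e-01  1.7932e+02] f [-0.6 -1.5  0.2] w 0.0855
```

View pics/w1.png

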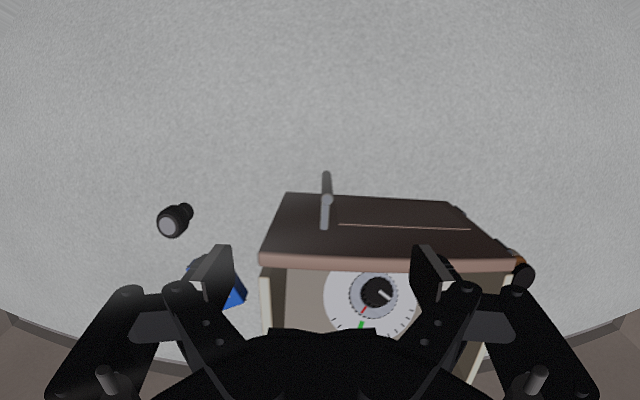

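View pics/t1.png

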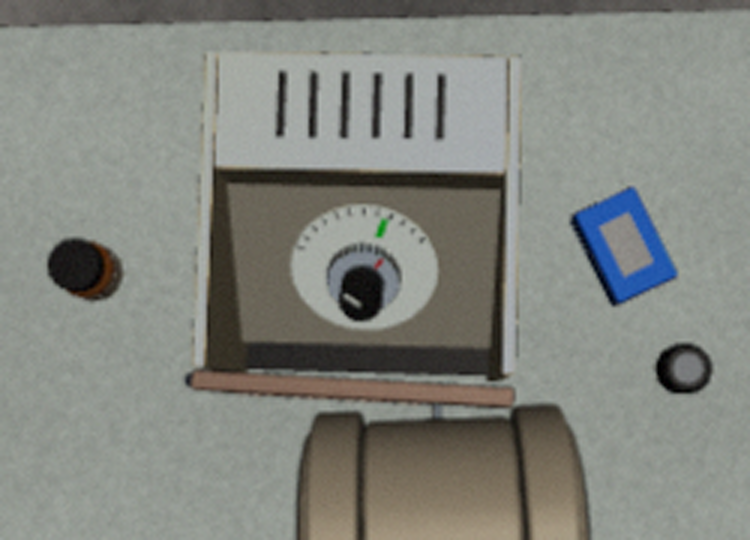

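```bash
cat >> h.py <<'E'
def fray(d,u,v):
    x,y=(u-d["cx"])/d["fx"],(v-d["cy"])/d["fy"]; t=np.hypot(x,y); s=np.sin(t)/max(t,1e-9)
    return d["pose"][:3,:3]@np.array([x*s,y*s,np.cos(t)])
def f2plane(d,u,v,z):
    R=fray(d,u,v); p=d["pose"][:3,3]; return p+R*(z-p[2])/R[2]
def fproj(d,p):
    P=d["pose"]; c=P[:3,:3].T@(np.asarray(p,float)-P[:3,3]); rr=np.hypot(c[0],c[1]); t=np.arctan2(rr,c[2])
    return np.array([d["cx"]+d["fx"]*t*c[0]/rr,d["cy"]+d["fy"]*t*c[1]/rr])
E
python3 - <<'E'
from h import *
d=r.get_image("wrist")
print(f2plane(d,324,226,.192), fproj(d,[.536,.037,.192]),fproj(d,[.536,.037,.09]), d["pose"][:3,3])
obs()
E
```

```text
[0.55415324 0.04349834 0.192     ] [315.67352119 204.31532296] [317.39292332 176.8537582 ] [0.46455747 0.04180523 0.42290298]
t 3.35 q [-22.1  15.1  20.2  84.2  -5.3  81.7  88.3] p [0.533  0.044  0.2532] rpy [ 1.7994e+02 -4.0000e-02 -1.7992e+02] f [0.6 0.1 0.6] w 0.0851
```

Run:
```python
from h import *
d=crop("wrist","pics/w2.png",240,140,160,120,5)
for p in [[.536,.037,.192],[.536,.037,.09]]: print((fproj(d,p)-[240,140])*5)
obs()
```

```text
[365.56425066 324.24009656]
[377.39139208 186.31798564]
t 3.4 q [-22.2  15.1  20.1  84.2  -5.3  81.7  88.3] p [0.5328 0.045  0.2533] rpy [ 1.7993e+02 -3.0000e-02 -1.7980e+02] f [ 0.3  0.5 -0.1] w 0.0852
```

View pics/w2.png

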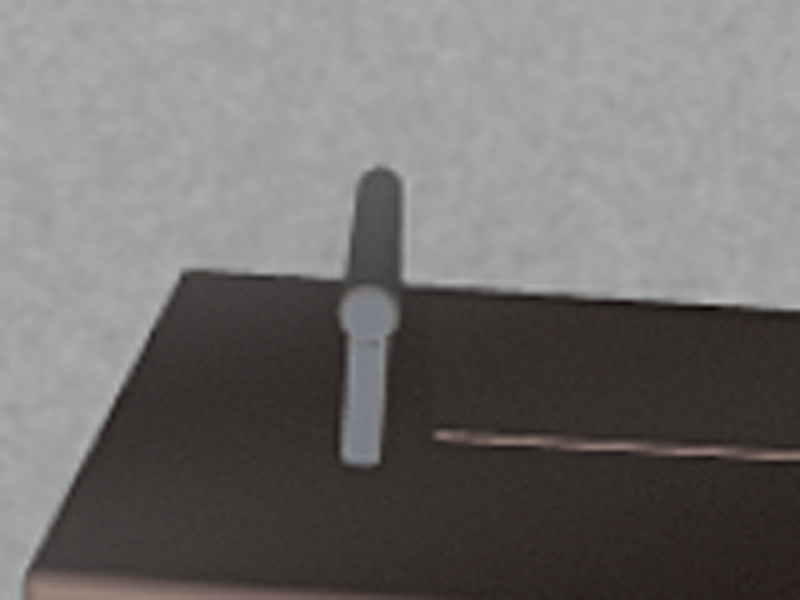

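The wrist view shows the bar's top disc at crop (369,315), which puts the bar at about (0.534, 0.037). I'll descend and grip.

```bash
python3 -m pendant '[{"claw":0,"travel":[-0.001,-0.008,0.02],"angular":[0,0,0]},{"claw":0,"travel":[0,0,0.03],"angular":[0,0,0]},{"claw":0,"travel":[0,0,0.03],"angular":[0,0,0]},{"claw":0,"travel":[0,0,0.022],"angular":[0,0,0]},{"claw":1,"travel":[0,0,0],"angular":[0,0,0]},{"claw":1,"travel":[0,0,0],"angular":[0,0,0]},{"claw":1,"travel":[0,0,0],"angular":[0,0,0]},{"claw":1,"travel":[0,0,0],"angular":[0,0,0]}]'; python3 -c "from h import *; obs()"
```

```text
t: 4.2
tool_pos: [0.5355, 0.0358, 0.1532]
eef_rot: [180.0, 0.2, -179.9]
ft_force: [0.9, -0.4, 0.2]
gripper_width: 0.0281
t 4.2 q [-21.   18.4  19.9  94.2  -6.7  68.3  90.5] p [0.5355 0.0358 0.1532] rpy [ 179.96    0.2  -179.89] f [ 0.9 -0.4  0.2] w 0.0281
```

Run:
```python
from h import *
H=np.array([.609,.2168]); p0=np.array([.5355,.0362]); r0=p0-H; print(np.linalg.norm(r0))
th0=np.arctan2(.060*1,.185) 
n=14; D=1.42/n; prev=p0
for i in range(1,n+1):
    a=-i*D; R=np.array([[np.cos(a),-np.sin(a)],[np.sin(a),np.cos(a)]]); p=H+R@r0
    d=p-prev; print(i,p.round(3),"tool",(-d[0]).round(4),d[1].round(4)); prev=p
```

```text
0.19498361469620978
1 [0.518 0.045] tool 0.0179 0.0084
2 [0.501 0.055] tool 0.017 0.0101
3 [0.485 0.067] tool 0.0159 0.0118
4 [0.47 0.08] tool 0.0146 0.0134
5 [0.457 0.095] tool 0.0132 0.0148
6 [0.445 0.111] tool 0.0116 0.016
7 [0.436 0.128] tool 0.0099 0.0171
8 [0.427 0.146] tool 0.0081 0.018
9 [0.421 0.165] tool 0.0063 0.0188
10 [0.417 0.184] tool 0.0043 0.0193
11 [0.414 0.203] tool 0.0024 0.0196
12 [0.414 0.223] tool 0.0004 0.0198
13 [0.416 0.243] tool -0.0017 0.0197
14 [0.419 0.262] tool -0.0036 0.0194
```

```bash
python3 -m pendant '[{"claw":1,"travel":[0,0,0],"angular":[0,0,0]},{"claw":1,"travel":[0,0,0],"angular":[0,0,0]},{"claw":1,"travel":[0,0,0],"angular":[0,0,0]},{"claw":1,"travel":[0.018,0.008,0],"angular":[0,0,0]},{"claw":1,"travel":[0.017,0.010,0],"angular":[0,0,0]},{"claw":1,"travel":[0.016,0.012,0],"angular":[0,0,0]},{"claw":1,"travel":[0.0146,0.0134,0],"angular":[0,0,0]},{"claw":1,"travel":[0.0132,0.015,0],"angular":[0,0,0]}]'; python3 -c "from h import *; obs()"
```

```text
t: 5.0
tool_pos: [0.4567, 0.0927, 0.1529]
eef_rot: [-179.9, 0.2, 180.0]
ft_force: [-8.3, -6.4, 6.5]
gripper_width: 0.0055
t 5.0 q [-28.9  10.   17.5 104.5  -3.2  65.7  79.6] p [0.4567 0.0927 0.1529] rpy [-179.95    0.24  179.98] f [-8.3 -6.4  6.5] w 0.0055
```

Run:
```python
from h import *
obs(); d=crop("top","pics/t2.png",190,95,250,180,3); d=r.get_image("wrist"); cv2.imwrite("pics/w3.png",d["frame"][:,:,::-1])
```

```text
t 5.0 q [-28.9  10.   17.5 104.5  -3.2  65.7  79.6] p [0.4567 0.0927 0.1529] rpy [-179.95    0.24  179.98] f [-8.3 -6.4  6.5] w 0.0055
```

View pics/t2.png

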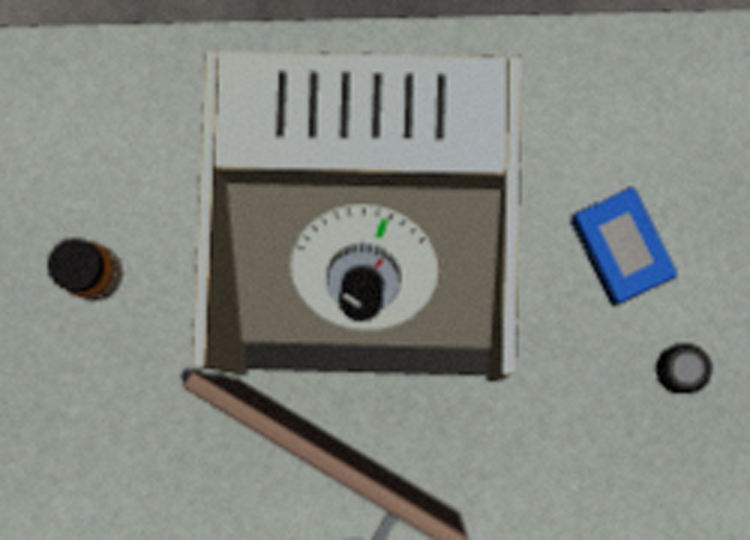

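View pics/w3.png

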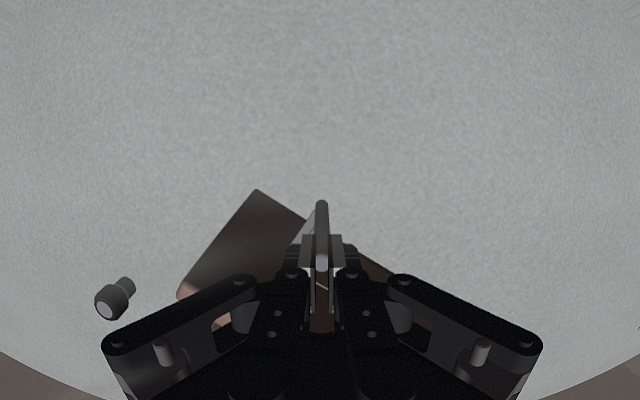

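The door is following at about 30° with the bar between the fingers, so I'll continue the arc.

```bash
python3 -m pendant '[{"claw":1,"travel":[0.0116,0.016,0],"angular":[0,0,0]},{"claw":1,"travel":[0.010,0.017,0],"angular":[0,0,0]},{"claw":1,"travel":[0.008,0.018,0],"angular":[0,0,0]},{"claw":1,"travel":[0.0063,0.019,0],"angular":[0,0,0]},{"claw":1,"travel":[0.0043,0.0193,0],"angular":[0,0,0]},{"claw":1,"travel":[0.0024,0.0196,0],"angular":[0,0,0]},{"claw":1,"travel":[0.0004,0.02,0],"angular":[0,0,0]},{"claw":1,"travel":[-0.0017,0.02,0],"angular":[0,0,0]}]'
python3 - <<'E'
from h import *
obs(); d=crop("top","pics/t3.png",190,95,250,180,3)
E
```

```text
t: 5.9
tool_pos: [0.4069, 0.2435, 0.1518]
eef_rot: [-180.0, -0.7, -179.8]
ft_force: [6.5, 7.6, -33.7]
gripper_width: 0.0023
t 5.9 q [-41.3  11.6  10.2 102.4  -2.6  66.8  59.9] p [0.4069 0.2435 0.1518] rpy [-179.95   -0.73 -179.8 ] f [  6.5   7.6 -33.7] w 0.0023
```

View pics/t3.png

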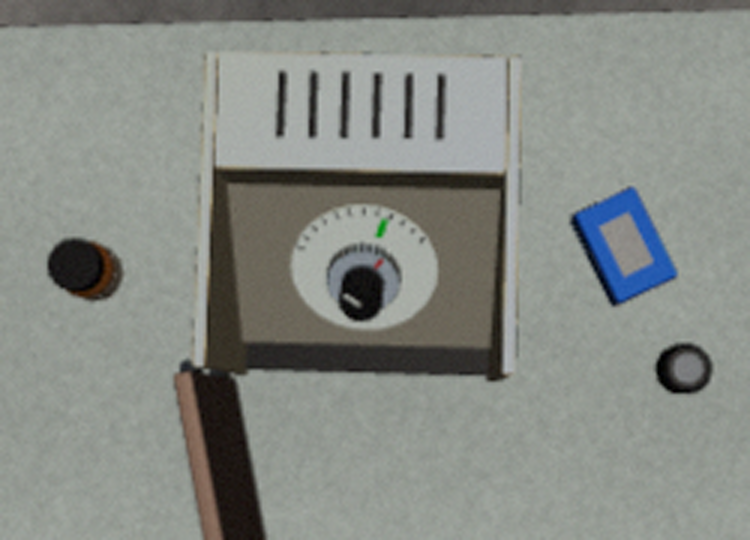

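Run:
```python
from h import *
d=r.get_image("wrist"); cv2.imwrite("pics/w4.png",d["frame"][:,:,::-1])
d=crop("scene","pics/s4.png",180,80,260,190,3); obs()
```

```text
t 6.05 q [-41.3  11.9  10.1 102.7  -2.4  66.4  60. ] p [0.4072 0.242  0.1472] rpy [-179.63   -0.77 -179.62] f [-5.7  1.1 -8.9] w 0.0026
```

View pics/w4.png

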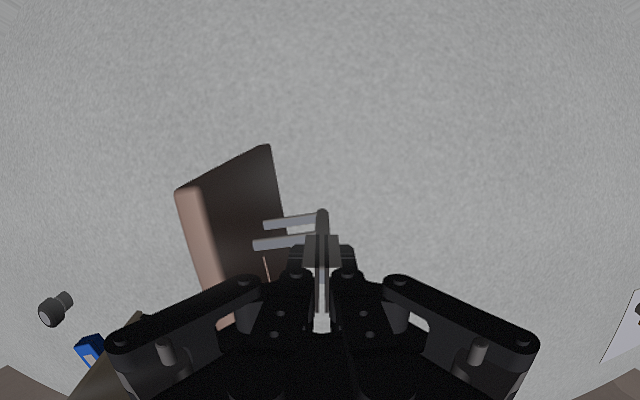

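View pics/s4.png

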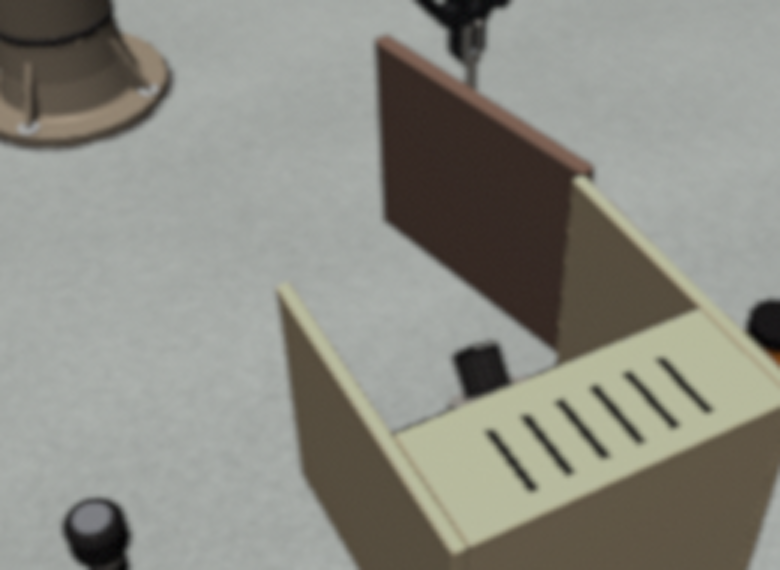

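The bar is still between the fingers and the door is at about 80°, so step 1 is met. I'll release part-way, so the fingers don't push the door, and lift off.

```bash
python3 -m pendant '[{"claw":0.6,"travel":[0,0,0],"angular":[0,0,0]},{"claw":0.6,"travel":[0,0,0],"angular":[0,0,0]},{"claw":0.6,"travel":[0,0,0],"angular":[0,0,0]},{"claw":0.6,"travel":[0,0,-0.02],"angular":[0,0,0]},{"claw":0.6,"travel":[0,0,-0.03],"angular":[0,0,0]},{"claw":0.6,"travel":[0,0,-0.03],"angular":[0,0,0]},{"claw":0.6,"travel":[0,0,-0.03],"angular":[0,0,0]},{"claw":0,"travel":[0,0,-0.02],"angular":[0,0,0]}]'
python3 - <<'E'
from h import *
from scipy.spatial.transform import Rotation as Ro
obs()
d=r.get_image("wrist"); cv2.imwrite("pics/w5.png",d["frame"][:,:,::-1])
o=obs(); d=crop("top","pics/t5.png",190,95,250,200,3)
E
```

```text
t: 6.85
tool_pos: [0.4158, 0.2423, 0.2847]
eef_rot: [179.9, 0.3, 180.0]
ft_force: [0.9, 0.0, -0.1]
gripper_width: 0.0479
t 6.85 q [-41.7   7.4  10.8  88.4  -1.4  84.   59.1] p [0.4158 0.2423 0.2847] rpy [179.85   0.29 179.98] f [ 0.9  0.  -0.1] w 0.0479
t 6.9 q [-41.7   7.3  10.8  88.1  -1.4  84.   59.1] p [0.4172 0.2432 0.2876] rpy [179.67   0.57 179.99] f [1.2 0.2 2. ] w 0.0546
```

View pics/w5.png

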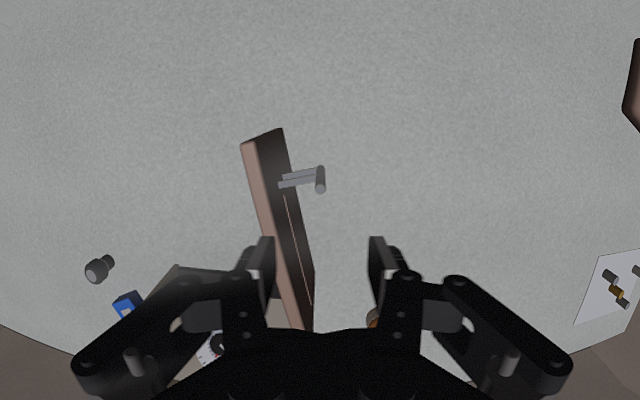

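View pics/t5.png

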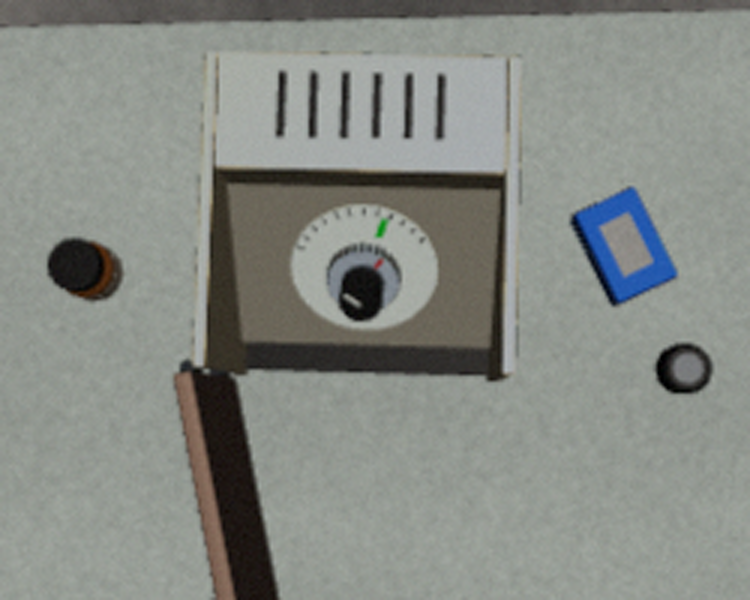

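```bash
python3 - <<'E'
from h import *
d=r.get_image("wrist"); obs()
b=f2plane(d,321,187,.192); print("bar top",b, "rel angle",np.degrees(np.arctan2(*(b[:2]-[.609,.2168])[::-1])))
E
python3 -m pendant '[{"claw":0,"travel":[-0.030,-0.029,0],"angular":[0,0,0.037]},{"claw":0,"travel":[-0.030,-0.029,0],"angular":[0,0,0]},{"claw":0,"travel":[-0.030,-0.029,0],"angular":[0,0,0]},{"claw":0,"travel":[-0.030,-0.029,0],"angular":[0,0,0]},{"claw":0,"travel":[-0.030,-0.029,0],"angular":[0,0,0]},{"claw":0,"travel":[0,0,0],"angular":[0,-0.14,0]},{"claw":0,"travel":[0,0,0],"angular":[0,-0.14,0]},{"claw":0,"travel":[0,0,0],"angular":[0,-0.14,0]}]'; python3 -c "from h import *; obs()"
```

```text
t 7.0 q [-41.7   7.5  10.7  88.5  -1.4  83.8  59.1] p [0.4156 0.2424 0.2833] rpy [179.86   0.26 179.99] f [-0.3 -0.4 -0.9] w 0.0692
bar top [0.41428663 0.24248254 0.192     ] rel angle 172.48610632169655
t: 7.8
tool_pos: [0.5605, 0.0922, 0.2795]
eef_rot: [-179.9, 24.3, 177.9]
ft_force: [0.1, -0.7, -0.7]
gripper_width: 0.0853
t 7.8 q [-33.7  -0.3  17.4 102.1   9.3  55.4  67.9] p [0.5605 0.0922 0.2795] rpy [-179.9    24.25  177.89] f [ 0.1 -0.7 -0.7] w 0.0853
```

```bash
python3 -m pendant '[{"claw":0,"travel":[0,0,0],"angular":[0,-0.14,0]},{"claw":0,"travel":[0,0,0],"angular":[0,-0.138,0]},{"claw":0,"travel":[0.01,0.002,0.010],"angular":[0,0,0]},{"claw":0,"travel":[0.01,0,0.015],"angular":[0,0,0]},{"claw":0,"travel":[0.005,0,0.010],"angular":[0,0,0]},{"claw":0,"travel":[0,0,0],"angular":[0,0,0]},{"claw":0,"travel":[0,0,0],"angular":[0,0,0]},{"claw":0,"travel":[0,0,0],"angular":[0,0,0]}]'
python3 - <<'E'
from h import *
d=r.get_image("wrist"); cv2.imwrite("pics/w6.png",d["frame"][:,:,::-1]); o=obs()
P=panel(); T=np.linalg.inv(P)@np.r_[o["tool_pos"],1]; print("tcp in panel mm",(T[:3]*1000).round(1))
Rt=Ro.from_euler("xyz",o["eef_rot"],degrees=True).as_matrix(); print((P[:3,:3].T@Rt).round(3))
for q in ([0,0,0.054],[0,0,.003],[.030,0,.022],[.062,0,.002],[-.062,0,.002],[0,.062,.002],[0,-.062,.002]): print(q,fproj(d,(P@np.r_[q,1])[:3]).round(1))
E
```

```text
t: 8.6
tool_pos: [0.5635, 0.0952, 0.2392]
eef_rot: [180.0, 40.0, 177.9]
ft_force: [0.5, -0.8, 0.0]
gripper_width: 0.0853
t 8.65 q [-32.9  -6.5  10.4 121.9  33.1  31.1  42.3] p [0.5636 0.0953 0.2394] rpy [179.95  40.07 177.92] f [0.5 1.  0.6] w 0.085
tcp in panel mm [ -4.3  -3.1 198.6]
[[-1.    -0.     0.001]
 [-0.     1.     0.001]
 [-0.001  0.001 -1.   ]]
[0, 0, 0.054] [325.  182.8]
[0, 0, 0.003] [324.5 173. ]
[0.03, 0, 0.022] [324.6 201.5]
[0.062, 0, 0.002] [324.4 221.2]
[-0.062, 0, 0.002] [324.6 121.3]
[0, 0.062, 0.002] [375.4 173.1]
[0, -0.062, 0.002] [273.5 173. ]
```

View pics/w6.png

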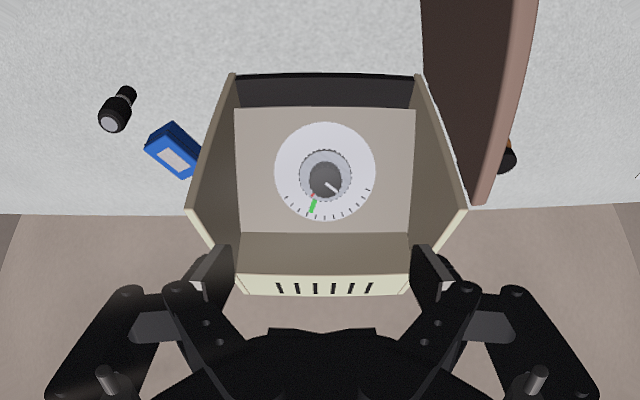

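```bash
cat >> h.py <<'E'
def wrect(d,h,s=6,half=64,off=(0,0)):
    # rectified panel plane at h(mm) from wrist fisheye; up=upslope, right=-y
    P=panel(); n=2*half*s; jj,ii=np.meshgrid(np.arange(n),np.arange(n))
    X=(half-(ii+.5)/s)/1000; Y=(half-(jj+.5)/s)/1000
    W=np.stack([X,Y,np.full_like(X,h/1000),np.ones_like(X)],-1)@P.T
    C=(W[...,:3]-d["pose"][:3,3])@d["pose"][:3,:3]; rr=np.hypot(C[...,0],C[...,1]); t=np.arctan2(rr,C[...,2])/rr
    mx=(d["cx"]+d["fx"]*t*C[...,0]).astype(np.float32); my=(d["cy"]+d["fy"]*t*C[...,1]).astype(np.float32)
    im=cv2.remap(d["frame"][:,:,::-1].copy(),mx,my,cv2.INTER_CUBIC)
    c=n//2; cv2.line(im,(c-8,c),(c+8,c),(255,0,255),1);cv2.line(im,(c,c-8),(c,c+8),(255,0,255),1)
    return im
E
python3 - <<'E'
from h import *
d=r.get_image("wrist")
a=wrect(d,3,3,64); b=wrect(d,54,8,24); n=max(a.shape[0],b.shape[0]); c=np.zeros((n,a.shape[1]+b.shape[1],3),np.uint8); c[:a.shape[0],:a.shape[1]]=a; c[:b.shape[0],a.shape[1]:]=b
cv2.imwrite("pics/r6.png",c); print(c.shape)
E
```

```text
(384, 768, 3)
```

View pics/r6.png

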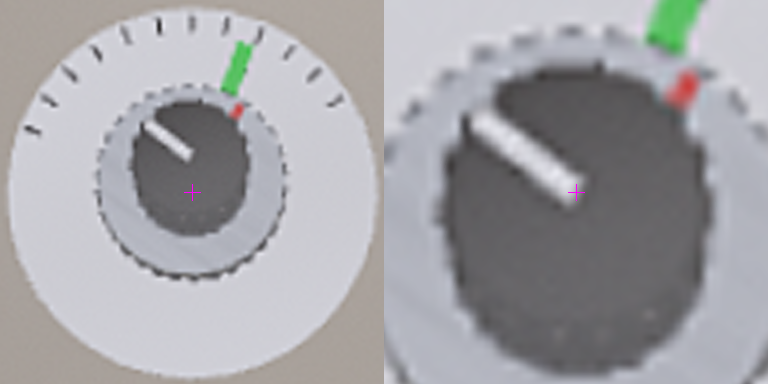

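```bash
cat >> h.py <<'E'
def angles(d):
    # green mark angle about dial axis; white line direction (deg clockwise from upslope)
    a=wrect(d,3,8,60).astype(int); n=a.shape[0]; g=(a[...,1]>a[...,0]+50)&(a[...,1]>a[...,2]+50)
    ys,xs=np.nonzero(g); x,y=xs-n/2+.5,n/2-.5-ys; ga=np.degrees(np.arctan2(x.mean(),y.mean()))
    v=np.linalg.svd(np.c_[x-x.mean(),y-y.mean()],full_matrices=False)[2][0]; v=v*np.sign(v@[x.mean(),y.mean()])
    gd=np.degrees(np.arctan2(*v))
    b=wrect(d,54,16,16); hs=b.astype(int); n=b.shape[0]; m=hs.min(-1)
    jj,ii=np.meshgrid(np.arange(n),np.arange(n)); rad=np.hypot(jj-n/2,ii-n/2)/16
    w=((m>150)&(rad<14.5)).astype(np.uint8); k,lab,st,cen=cv2.connectedComponentsWithStats(w)
    i=1+np.argmax(st[1:,4]); ys,xs=np.nonzero(lab==i); x,y=xs-n/2,n/2-ys
    c=np.array([x.mean(),y.mean()]); v=np.linalg.svd(np.c_[x,y]-c,full_matrices=False)[2][0]; v=v*np.sign(v@c)
    print("green pos ang %.1f bar dir %.1f r %.1f | knob line dir %.1f, centroid ang %.1f at mm (up %.1f, right %.1f) n %d"%(ga,gd,np.hypot(*[(np.nonzero(g)[1]-a.shape[0]/2).mean(),(np.nonzero(g)[0]-a.shape[0]/2).mean()])/8,np.degrees(np.arctan2(*v)),np.degrees(np.arctan2(*c)),c[1]/16,c[0]/16,len(xs)))
E
python3 - <<'E'
from h import *
d=r.get_image("wrist"); angles(d); obs()
E
```

```text
green pos ang 20.2 bar dir 19.3 r 43.8 | knob line dir -52.1, centroid ang -52.8 at mm (up 4.3, right -5.7) n 12258
t 8.75 q [-32.9  -6.5  10.4 121.9  33.1  31.1  42.3] p [0.5635 0.0953 0.2393] rpy [179.96  40.06 177.93] f [-0.   0.8 -0.5] w 0.0852
```

```bash
python3 -m pendant '[{"claw":0,"travel":[-0.0043,0.0031,0.02],"angular":[0,0,0]},{"claw":0,"travel":[0,0,0.035],"angular":[0,0,0]},{"claw":0,"travel":[0,0,0.035],"angular":[0,0,0]},{"claw":0,"travel":[0,0,0.035],"angular":[0,0,0]},{"claw":0,"travel":[0,0,0.025],"angular":[0,0,0]},{"claw":0,"travel":[0,0,0.018],"angular":[0,0,0]},{"claw":0,"travel":[0,0,0],"angular":[0,0,0]},{"claw":0,"travel":[0,0,0],"angular":[0,0,0]}]'
cat >> h.py <<'E'
def inpanel():
    o=obs(); P=panel(); T=np.linalg.inv(P)@np.r_[o["tool_pos"],1]; Rt=Ro.from_euler("xyz",o["eef_rot"],degrees=True).as_matrix(); M=P[:3,:3].T@Rt
    print("tcp in panel mm",(T[:3]*1000).round(1),"xtool",M[:,0].round(3),"ztool",M[:,2].round(3),"jaw ang cw from up",np.degrees(np.arctan2(-M[1,1],M[0,1])).round(1))
E
python3 - <<'E'
from h import *
d=r.get_image("wrist"); cv2.imwrite("pics/w7.png",d["frame"][:,:,::-1]); inpanel(); crop("top","pics/t7.png",230,95,160,130,4)
E
```

```text
t: 9.55
tool_pos: [0.6746, 0.0942, 0.1128]
eef_rot: [180.0, 40.0, 177.9]
ft_force: [-1.2, 0.9, 0.1]
gripper_width: 0.0854
t 9.6 q [-24.5  16.3  10.  117.9  49.3  11.4  26.3] p [0.6747 0.0946 0.1137] rpy [179.94  40.07 177.92] f [0.2 0.5 0.4] w 0.0856
tcp in panel mm [ 0.   0.2 30.9] xtool [-1.    -0.    -0.001] ztool [ 0.001  0.001 -1.   ] jaw ang cw from up -90.0
```

View pics/w7.png

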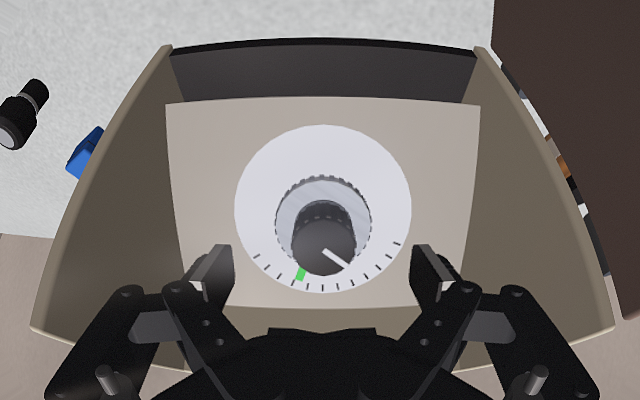

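View pics/t7.png

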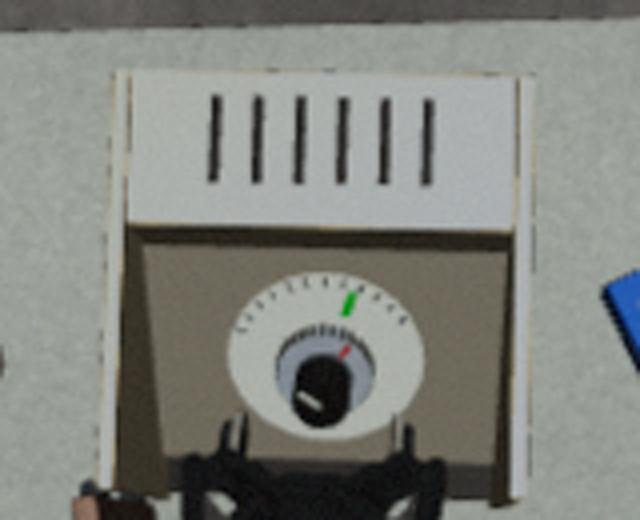

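The knob sits between the fingers at (323,247), centred, and the TCP is 31 mm above the panel. Closing.

```bash
python3 -m pendant '[{"claw":1,"travel":[0,0,0],"angular":[0,0,0]},{"claw":1,"travel":[0,0,0],"angular":[0,0,0]},{"claw":1,"travel":[0,0,0],"angular":[0,0,0]},{"claw":1,"travel":[0,0,0],"angular":[0,0,0]},{"claw":1,"travel":[0,0,0],"angular":[0,0,0]},{"claw":1,"travel":[0,0,0],"angular":[0,0,0]},{"claw":1,"travel":[0,0,0],"angular":[0,0,0]},{"claw":1,"travel":[0,0,0],"angular":[0,0,0]}]'
python3 - <<'E'
from h import *
d=r.get_image("wrist"); cv2.imwrite("pics/w8.png",d["frame"][100:340,180:480][:,:,::-1]); inpanel()
E
```

```text
t: 10.45
tool_pos: [0.6744, 0.0942, 0.1125]
eef_rot: [-180.0, 40.0, 178.0]
ft_force: [-0.2, 0.6, 0.4]
gripper_width: -0.0004
t 10.5 q [-24.4  16.4   9.9 117.9  49.4  11.4  26.2] p [0.6744 0.0942 0.1125] rpy [-180.     39.99  177.95] f [ 0.3  1.  -0.1] w 0.0001
tcp in panel mm [-0.9 -0.1 30.2] xtool [-1.    -0.001  0.   ] ztool [-0.     0.001 -1.   ] jaw ang cw from up -90.0
```

View pics/w8.png

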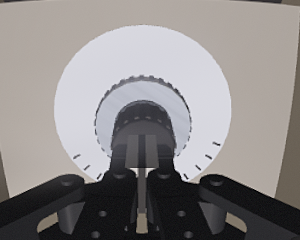

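Run:
```python
from h import *
d=crop("wrist","pics/w9.png",240,180,160,120,5); crop("top","pics/t9.png",260,150,100,80,8); inpanel()
P=panel(); print(fproj(d,(P@[0,0,.054,1])[:3]), fproj(d,(P@[0,.017,.054,1])[:3]),fproj(d,(P@[0,-.017,.054,1])[:3]))
```

```text
t 10.6 q [-24.4  16.4   9.9 117.9  49.5  11.4  26.2] p [0.6744 0.0943 0.1125] rpy [-180.     39.99  177.96] f [ 0.4  0.2 -0.1] w 0.0001
tcp in panel mm [-0.9 -0.1 30.2] xtool [-1.    -0.001  0.   ] ztool [-0.     0.001 -1.   ] jaw ang cw from up -90.0
[322.59998084 250.45542273] [355.11246104 250.26617512] [290.0608011  250.25154861]
```

View pics/w9.png

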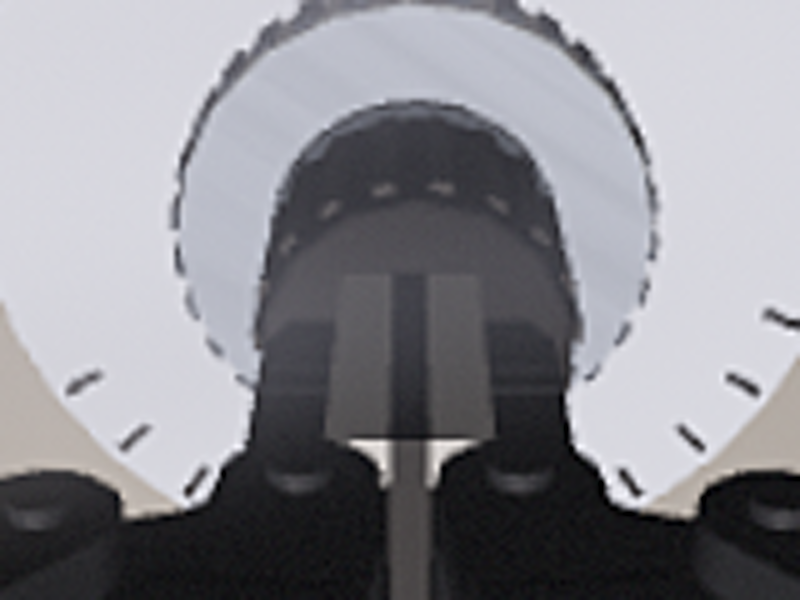

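View pics/t9.png

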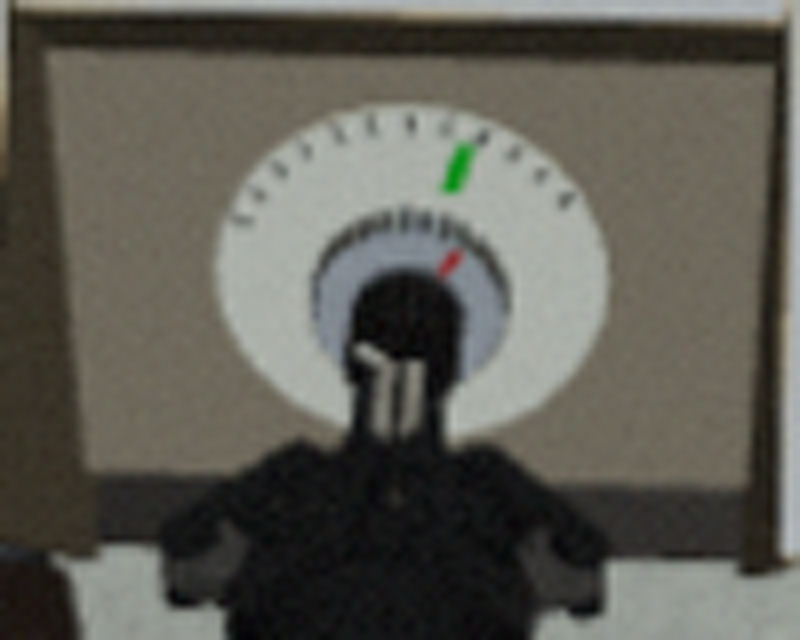

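Run:
```python
from h import *
o=obs(); p=o["tool_pos"]; Rt=Ro.from_euler("xyz",o["eef_rot"],degrees=True).as_matrix()
dt=r.get_image("top"); ds=r.get_image("scene"); dw=r.get_image("wrist")
for k in (0,.01,.02,.03,.04):
    q=p-Rt[:,2]*k; print(k,"top crop",((proj(dt,q)-[260,150])*8).round(0),"wrist crop",((fproj(dw,q)-[240,180])*5).round(0),"scene",proj(ds,q).round(1))
Twt=np.eye(4);Twt[:3,:3]=Rt;Twt[:3,3]=p; print((np.linalg.inv(Twt)@dw["pose"]).round(4))
cv2.imwrite("pics/s9.png",cv2.resize(ds["frame"][90:260,250:450][:,:,::-1],None,fx=4,fy=4,interpolation=cv2.INTER_CUBIC)[:600])
cv2.imwrite("pics/s9.png",cv2.resize(ds["frame"][110:250,280:420][:,:,::-1],None,fx=4,fy=4,interpolation=cv2.INTER_CUBIC))
```

```text
t 10.6 q [-24.4  16.4   9.9 117.9  49.5  11.4  26.2] p [0.6744 0.0943 0.1125] rpy [-180.     39.99  177.96] f [ 0.4  0.2 -0.1] w 0.0001
0 top crop [407. 333.] wrist crop [412. 258.] scene [340.1 205.7]
0.01 top crop [405. 352.] wrist crop [412. 291.] scene [338.7 201.3]
0.02 top crop [403. 370.] wrist crop [412. 329.] scene [337.2 196.8]
0.03 top crop [401. 389.] wrist crop [412. 370.] scene [335.7 192.3]
0.04 top crop [399. 408.] wrist crop [412. 417.] scene [334.3 187.8]
[[-2.000e-04 -9.621e-01 -2.725e-01  6.950e-02]
 [ 1.000e+00  0.000e+00 -7.000e-04 -4.000e-04]
 [ 7.000e-04 -2.725e-01  9.621e-01 -1.698e-01]
 [ 0.000e+00  0.000e+00  0.000e+00  1.000e+00]]
```

View pics/s9.png

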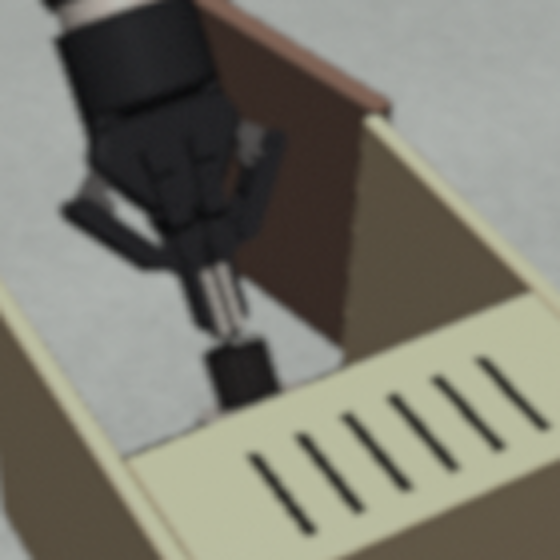

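Run:
```python
from h import *
dt=r.get_image("top"); ds=r.get_image("scene"); dw=r.get_image("wrist")
P=panel(); Pi=np.linalg.inv(P)
def ray(d,u,v): 
    R=d["pose"][:3,:3]@np.array([(u-d["cx"])/d["fx"],(v-d["cy"])/d["fy"],1.]); return d["pose"][:3,3],R/np.linalg.norm(R)
def tri(*rs):
    A=sum(np.eye(3)-np.outer(v,v) for _,v in rs); b=sum((np.eye(3)-np.outer(v,v))@p for p,v in rs); x=np.linalg.solve(A,b)
    return x,[np.linalg.norm(np.cross(x-p,v)).round(4) for p,v in rs]
pm=lambda x:((Pi@np.r_[x,1])[:3]*1000).round(1)
def rep(n,ut,us,uw=None):
    x,e=tri(ray(dt,*ut),ray(ds,*us)); print(n,"top+scene panel mm",pm(x),e)
    if uw is not None:
        W=(dw["pose"][:3,3],fray(dw,*uw))
        x,e=tri(ray(ds,*us),W); print("   scene+wrist",pm(x),e); x,e=tri(ray(dt,*ut),W); print("   top+wrist",pm(x),e)
rep("tip",np.array([398,360])/8+[260,150],np.array([230,335])/4+[280,110],np.array([410,275])/5+[240,180])
for q in ([0,0,.054],[.017,0,.054],[0,.017,.054],[0,-.017,.054],[.017,0,.024]):
    w=(P@np.r_[q,1])[:3]; print(q,"top",((proj(dt,w)-[260,150])*8).round(0),"scene crop",((proj(ds,w)-[280,110])*4).round(0),"wrist",((fproj(dw,w)-[240,180])*5).round(0))
o=r.get_obs(); print(pm(o["tool_pos"]))
```

```text
tip top+scene panel mm [ 7.3  0.2 57.3] [np.float64(0.0007), np.float64(0.0007)]
   scene+wrist [-7.8  2.4 54.6] [np.float64(0.0029), np.float64(0.0029)]
   top+wrist [-3.3  0.8 41.4] [np.float64(0.0011), np.float64(0.0011)]
[0, 0, 0.054] top [402. 375.] scene crop [227. 340.] wrist [413. 352.]
[0.017, 0, 0.054] top [401. 328.] scene crop [240. 341.] wrist [412. 491.]
[0, 0.017, 0.054] top [345. 374.] scene crop [255. 329.] wrist [575. 351.]
[0, -0.017, 0.054] top [458. 376.] scene crop [199. 352.] wrist [250. 351.]
[0.017, 0, 0.024] top [407. 274.] scene crop [258. 396.] wrist [412. 370.]
[-0.9 -0.1 30.2]
```

Run:
```python
from h import *
o=obs(); p=o["tool_pos"]; Rt=Ro.from_euler("xyz",o["eef_rot"],degrees=True).as_matrix()
dw=r.get_image("wrist"); c=Rt.T@(dw["pose"][:3,3]-p)
for (u,v) in ((322,235),(307,235),(338,235),(322,267)):
    R=Rt.T@fray(dw,u,v)
    for x in (.011,0,-.011):
        t=(x-c[0])/R[0]; print((u,v),"x",x,"tool pt",((c+t*R)*1000).round(1))
```

```text
t 10.9 q [-24.4  16.4   9.9 117.9  49.5  11.4  26.2] p [0.6744 0.0943 0.1126] rpy [180.    39.99 177.95] f [ 0.1 -0.3  0.2] w 0.0003
(322, 235) x 0.011 tool pt [ 11.   -0.2 -31.3]
(322, 235) x 0 tool pt [ 0.  -0.2 -5.3]
(322, 235) x -0.011 tool pt [-11.   -0.1  20.8]
(307, 235) x 0.011 tool pt [ 11.   -7.5 -31.4]
(307, 235) x 0 tool pt [ 0.  -8.8 -5.3]
(307, 235) x -0.011 tool pt [-11.  -10.1  20.7]
(338, 235) x 0.011 tool pt [ 11.    7.5 -31.4]
(338, 235) x 0 tool pt [ 0.   9.  -5.3]
(338, 235) x -0.011 tool pt [-11.   10.5  20.7]
(322, 267) x 0.011 tool pt [ 11.   -0.2 -63.5]
(322, 267) x 0 tool pt [  0.   -0.2 -43.5]
(322, 267) x -0.011 tool pt [-11.   -0.2 -23.5]
```

Run:
```python
from h import *
o=r.get_obs(); p=o["tool_pos"]; Rt=Ro.from_euler("xyz",o["eef_rot"],degrees=True).as_matrix()
dw=r.get_image("wrist")
for y in (.0425,.057,.004):
  for x in (-.011,.011):
    for z in (0,-.013,-.026,-.039,-.05): print(y,x,z,fproj(dw,p+Rt@[x,-y,z]).round(1))
cv2.imwrite("pics/w10.png",cv2.resize(cv2.imread("pics/w7.png")[220:320,150:310],None,fx=5,fy=5,interpolation=cv2.INTER_CUBIC))
```

```text
0.0425 -0.011 0 [253.  247.5]
0.0425 -0.011 -0.013 [248.5 257. ]
0.0425 -0.011 -0.026 [243.4 267.8]
0.0425 -0.011 -0.039 [237.7 280. ]
0.0425 -0.011 -0.05 [232.2 291.8]
0.0425 0.011 0 [250.2 213.7]
0.0425 0.011 -0.013 [245.2 221.3]
0.0425 0.011 -0.026 [239.4 230.1]
0.0425 0.011 -0.039 [232.8 240.3]
0.0425 0.011 -0.05 [226.3 250.2]
0.057 -0.011 0 [230.6 246.9]
0.057 -0.011 -0.013 [224.7 256.1]
0.057 -0.011 -0.026 [218.2 266.6]
0.057 -0.011 -0.039 [210.9 278.5]
0.057 -0.011 -0.05 [204.  289.8]
0.057 0.011 0 [227.  213.5]
0.057 0.011 -0.013 [220.5 221. ]
0.057 0.011 -0.026 [213.1 229.5]
0.057 0.011 -0.039 [204.7 239.4]
0.057 0.011 -0.05 [196.6 248.9]
0.004 -0.011 0 [315.6 248.4]
0.004 -0.011 -0.013 [315.2 258.1]
0.004 -0.011 -0.026 [314.7 269.3]
0.004 -0.011 -0.039 [314.2 282.1]
0.004 -0.011 -0.05 [313.7 294.5]
0.004 0.011 0 [315.4 214. ]
0.004 0.011 -0.013 [314.9 221.9]
0.004 0.011 -0.026 [314.4 230.9]
0.004 0.011 -0.039 [313.8 241.5]
0.004 0.011 -0.05 [313.2 251.9]
```

View pics/w10.png

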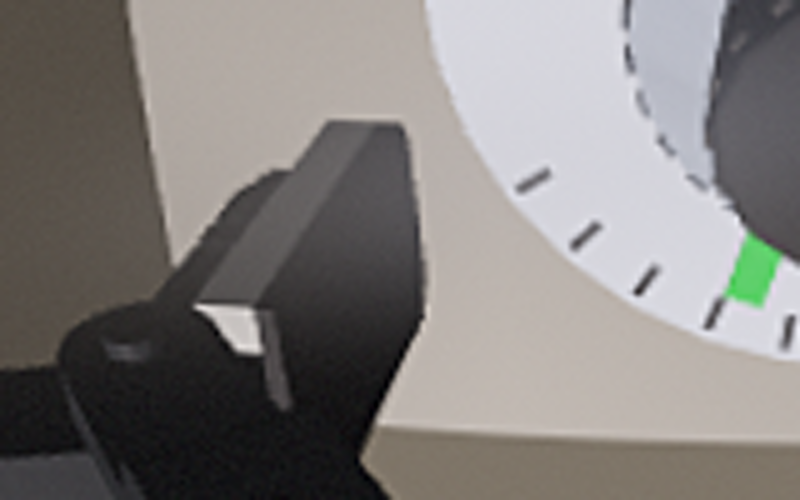

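Run:
```python
from h import *
o=r.get_obs(); p=o["tool_pos"]; Rt=Ro.from_euler("xyz",o["eef_rot"],degrees=True).as_matrix()
dw=r.get_image("wrist")
for x in (.02,.038,.0425):
  for z in (-.073,-.085,-.103): print(x,z,[fproj(dw,p+Rt@[x,y,z]).round(0).tolist() for y in (0,.015,.0425)])
```

```text
0.02 -0.073 [[323.0, 258.0], [365.0, 257.0], [439.0, 255.0]]
0.02 -0.085 [[323.0, 275.0], [370.0, 274.0], [450.0, 270.0]]
0.02 -0.103 [[323.0, 309.0], [380.0, 308.0], [472.0, 300.0]]
0.038 -0.073 [[323.0, 209.0], [368.0, 209.0], [445.0, 208.0]]
0.038 -0.085 [[323.0, 221.0], [374.0, 221.0], [459.0, 220.0]]
0.038 -0.103 [[323.0, 248.0], [386.0, 247.0], [485.0, 243.0]]
0.0425 -0.073 [[323.0, 196.0], [369.0, 196.0], [447.0, 196.0]]
0.0425 -0.085 [[323.0, 207.0], [375.0, 207.0], [461.0, 206.0]]
0.0425 -0.103 [[323.0, 230.0], [387.0, 230.0], [488.0, 227.0]]
```

```bash
python3 -c "
import cv2;a=cv2.imread('pics/w7.png')[220:400,180:470];cv2.imwrite('pics/w11.png',cv2.resize(cv2.convertScaleAbs(a,alpha=3),None,fx=2.7,fy=2.7))"
```

```text
(no output)
```

View pics/w11.png

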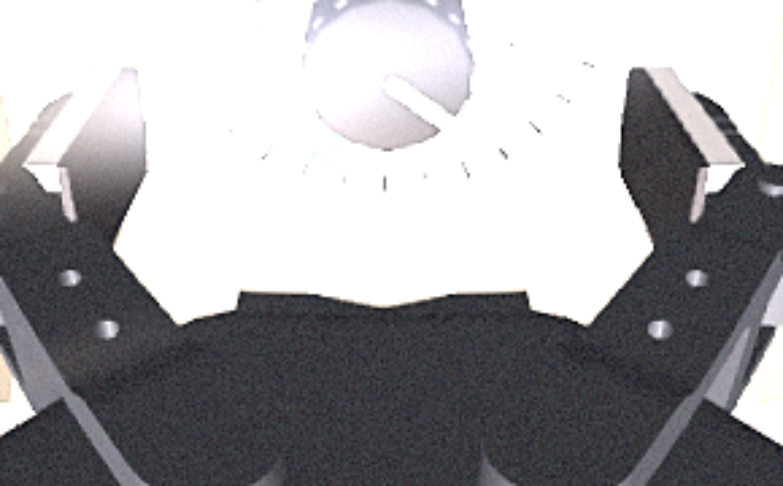

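The pictures disagree with the stated tool frame. Both the top and scene cameras, and the wrist camera on its own, put the shut fingertips about 27 mm short of the reported TCP. The fingers therefore closed just above the knob and nothing moved. I'll allow for this: open, go 26 mm deeper and look again.

```bash
python3 -m pendant '[{"claw":0,"travel":[0,0,0],"angular":[0,0,0]},{"claw":0,"travel":[0,0,0],"angular":[0,0,0]},{"claw":0,"travel":[0,0,0],"angular":[0,0,0]},{"claw":0,"travel":[0,0,0],"angular":[0,0,0]},{"claw":0,"travel":[-0.001,0,0.006],"angular":[0,0,0]},{"claw":0,"travel":[0,0,0.006],"angular":[0,0,0]},{"claw":0,"travel":[0,0,0.007],"angular":[0,0,0]},{"claw":0,"travel":[0,0,0.007],"angular":[0,0,0]}]'
python3 - <<'E'
from h import *
d=r.get_image("wrist"); angles(d); cv2.imwrite("pics/w12.png",d["frame"][:,:,::-1]); inpanel(); ds=crop("scene","pics/s12.png",270,100,150,140,4)
E
```

```text
t: 11.85
tool_pos: [0.6921, 0.0937, 0.0932]
eef_rot: [180.0, 40.0, 177.9]
ft_force: [0.2, 0.2, 0.1]
gripper_width: 0.0856
green pos ang 20.3 bar dir -20.8 r 49.0 | knob line dir -51.5, centroid ang -56.2 at mm (up 4.0, right -6.0) n 12042
t 11.9 q [-17.2  19.9   2.4 116.2  63.1  11.5  13.6] p [0.6921 0.0933 0.0922] rpy [-179.99   39.94  177.93] f [0.9 1.2 0.5] w 0.0855
tcp in panel mm [-0.4 -0.4  3.2] xtool [-1.    -0.001  0.001] ztool [-0.001  0.    -1.   ] jaw ang cw from up -90.0
```

View pics/w12.png

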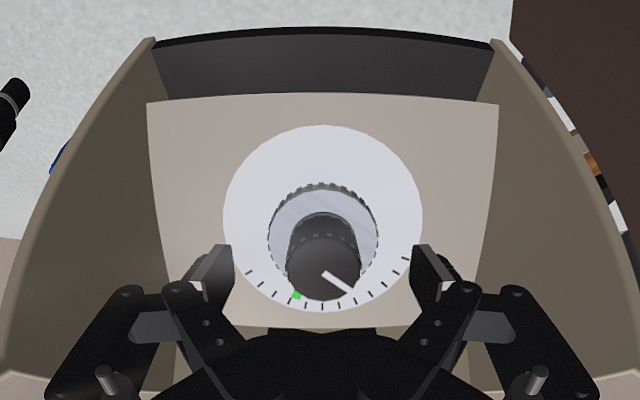

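View pics/s12.png

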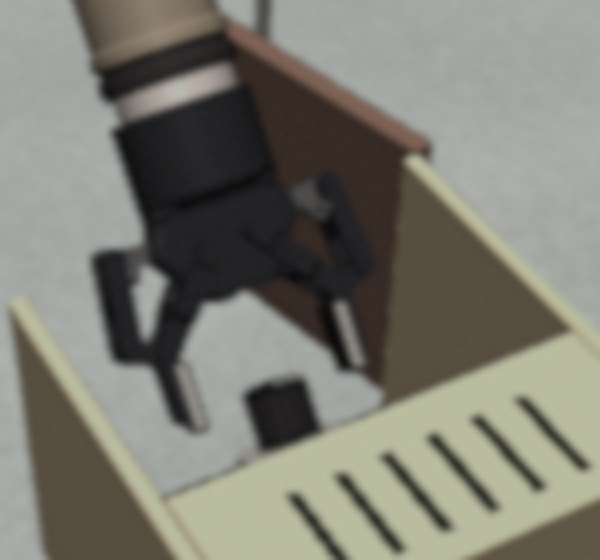

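The fingertips now flank the knob below its top face, so I'll close and check the width.

```bash
python3 -m pendant '[{"claw":1,"travel":[0,0,0],"angular":[0,0,0]},{"claw":1,"travel":[0,0,0],"angular":[0,0,0]},{"claw":1,"travel":[0,0,0],"angular":[0,0,0]},{"claw":1,"travel":[0,0,0],"angular":[0,0,0]},{"claw":1,"travel":[0,0,0],"angular":[0,0,0]},{"claw":1,"travel":[0,0,0],"angular":[0,0,0]},{"claw":1,"travel":[0,0,0],"angular":[0,0,0]},{"claw":1,"travel":[0,0,0],"angular":[0,0,0]}]'
python3 - <<'E'
from h import *
d=r.get_image("wrist"); inpanel(); ds=crop("wrist","pics/w13.png",240,180,160,120,5)
E
```

```text
t: 12.75
tool_pos: [0.6917, 0.0944, 0.094]
eef_rot: [180.0, 40.0, 178.0]
ft_force: [-6.6, 1.3, 5.1]
gripper_width: 0.0321
t 12.8 q [-17.4  19.7   2.4 116.3  62.8  11.5  13.9] p [0.6917 0.0944 0.094 ] rpy [179.96  40.04 177.98] f [-5.9 -0.1  4.9] w 0.0321
tcp in panel mm [0.4 0.7 4.8] xtool [-1.    -0.001 -0.001] ztool [ 0.001  0.002 -1.   ] jaw ang cw from up -90.1
```

View pics/w13.png

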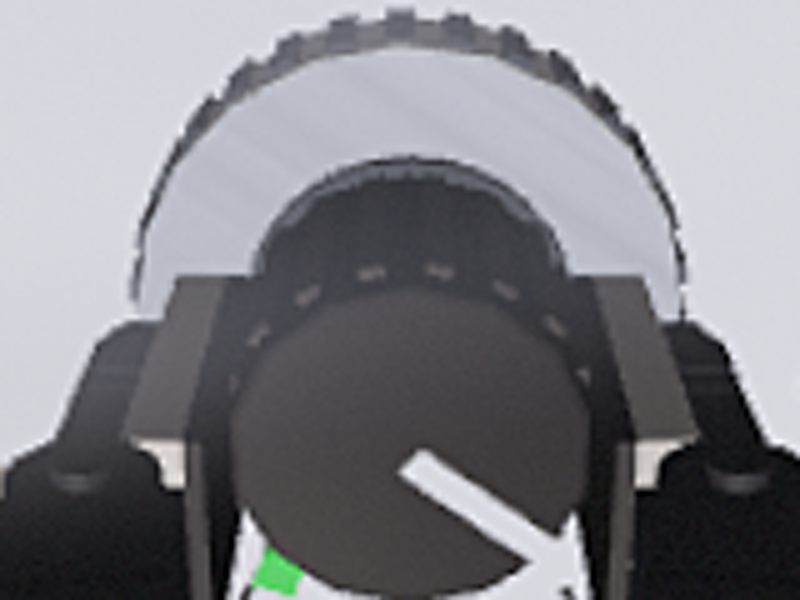

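The knob is gripped at a width of 32 mm, with the white line and green mark both in view. Turning clockwise, which is + about tool z.

```bash
python3 -m pendant '[{"claw":1,"travel":[0,0,0],"angular":[0,0,0.14]},{"claw":1,"travel":[0,0,0],"angular":[0,0,0.14]},{"claw":1,"travel":[0,0,0],"angular":[0,0,0.14]},{"claw":1,"travel":[0,0,0],"angular":[0,0,0.14]},{"claw":1,"travel":[0,0,0],"angular":[0,0,0.14]},{"claw":1,"travel":[0,0,0],"angular":[0,0,0.14]},{"claw":1,"travel":[0,0,0],"angular":[0,0,0.14]},{"claw":1,"travel":[0,0,0],"angular":[0,0,0]}]'
python3 - <<'E'
from h import *
d=r.get_image("wrist"); cv2.imwrite("pics/w14.png",d["frame"][:,:,::-1]); inpanel(); cv2.imwrite("pics/r14.png",np.hstack([wrect(d,3,3,64),wrect(d,54,8,24)])); angles(d)
E
```

```text
t: 13.65
tool_pos: [0.6918, 0.0946, 0.094]
eef_rot: [145.0, 20.9, 115.1]
ft_force: [-5.5, 0.6, 5.1]
gripper_width: 0.0323
t 13.7 q [-17.5  19.7   2.6 116.3  62.7  11.4 -42.2] p [0.6918 0.0946 0.094 ] rpy [145.06  20.94 115.16] f [-5.5  1.   5.6] w 0.0327
tcp in panel mm [0.5 0.9 4.9] xtool [-0.558  0.83   0.001] ztool [ 0.001  0.002 -1.   ] jaw ang cw from up -33.9h.py:50: RuntimeWarning: Mean of empty slice.
  ys,xs=np.nonzero(g); x,y=xs-n/2+.5,n/2-.5-ys; ga=np.degrees(np.arctan2(x.mean(),y.mean()))
  ret = ret.dtype.type(ret / rcount)
h.py:51: RuntimeWarning: Mean of empty slice.
  v=np.linalg.svd(np.c_[x-x.mean(),y-y.mean()],full_matrices=False)[2][0]; v=v*np.sign(v@[x.mean(),y.mean()])
Traceback (most recent call last):
  File "h.py", line 51, in angles
    v=np.linalg.svd(np.c_[x-x.mean(),y-y.mean()],full_matrices=False)[2][0]; v=v*np.sign(v@[x.mean(),y.mean()])
      ~~~~~~~~~~~~~~~~~~~~~~~~~~~~~~~~~~~~~~~~~~~~~~~~~~~~~~~~~~~~~~~~~~^^^
IndexError: index 0 is out of bounds for axis 0 with size 0
```

View pics/w14.png

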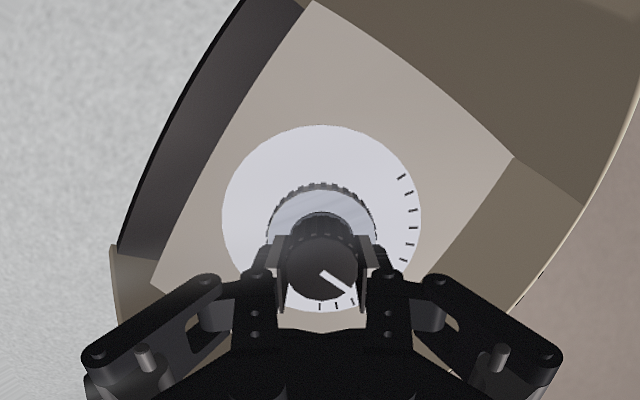

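View pics/r14.png

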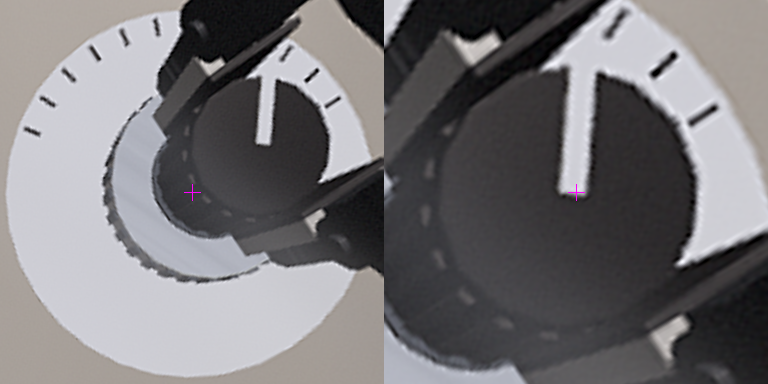

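```bash
python3 -m pendant '[{"claw":1,"travel":[0,0,0],"angular":[0,0,0.07]},{"claw":1,"travel":[0,0,0],"angular":[0,0,0.07]},{"claw":1,"travel":[0,0,0],"angular":[0,0,0.07]},{"claw":1,"travel":[0,0,0],"angular":[0,0,0.07]},{"claw":1,"travel":[0,0,0],"angular":[0,0,0]},{"claw":1,"travel":[0,0,0],"angular":[0,0,0]},{"claw":0,"travel":[0,0,0],"angular":[0,0,0]},{"claw":0,"travel":[0,0,0],"angular":[0,0,0]}]'
python3 - <<'E'
from h import *
d=r.get_image("wrist"); inpanel(); cv2.imwrite("pics/r15.png",np.hstack([wrect(d,3,3,64),wrect(d,54,8,24)]))
crop("top","pics/t15.png",260,140,100,90,7)
E
```

```text
t: 14.5
tool_pos: [0.6919, 0.0933, 0.0932]
eef_rot: [141.4, 11.4, 101.8]
ft_force: [-0.8, -0.9, -0.3]
gripper_width: 0.0602
t 14.55 q [-17.5  19.8   2.7 116.3  62.7  11.5 -58.2] p [0.6919 0.0932 0.0931] rpy [141.4   11.35 101.76] f [ 0.1 -0.9  0.2] w 0.0671
tcp in panel mm [ 0.  -0.5  4.1] xtool [-0.307  0.952  0.   ] ztool [-0.  0. -1.] jaw ang cw from up -17.8
```

View pics/r15.png

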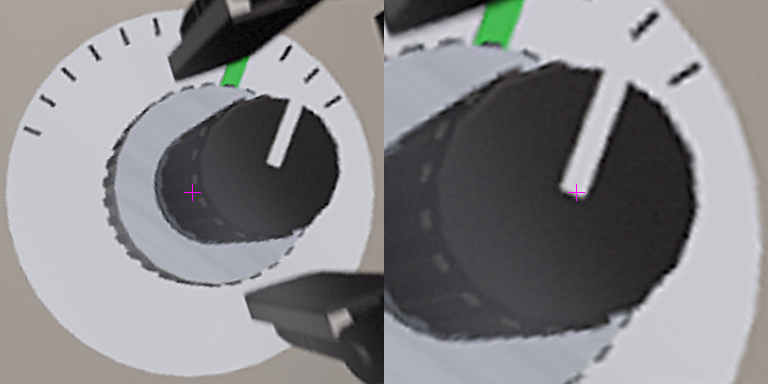

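View pics/t15.png

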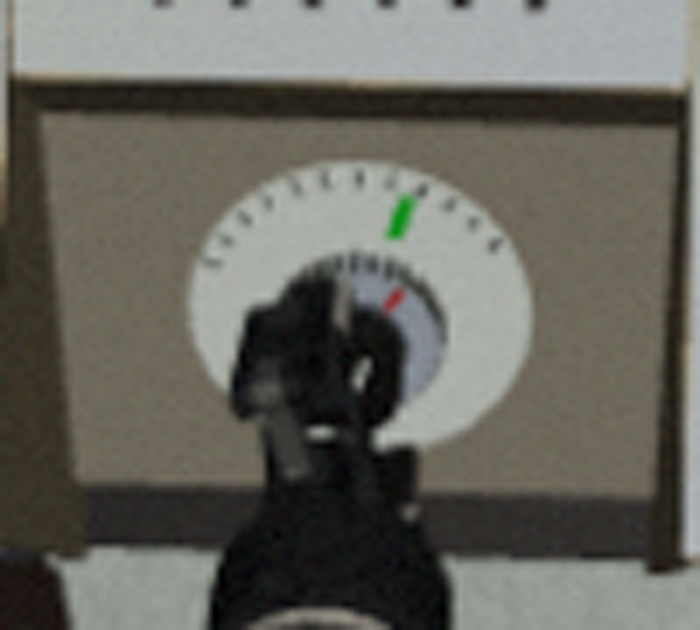

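The line now reads 20.0° against the mark's 20.2°. In the top view the ring's red mark hasn't moved. Next I'll turn back about 40° with the jaws open and descend around the ring.

```bash
python3 -m pendant '[{"claw":0,"travel":[0,0,0],"angular":[0,0,0]},{"claw":0,"travel":[0,0,0],"angular":[0,0,-0.14]},{"claw":0,"travel":[0,0,0],"angular":[0,0,-0.14]},{"claw":0,"travel":[0,0,0.005],"angular":[0,0,-0.14]},{"claw":0,"travel":[0,0,0.005],"angular":[0,0,-0.14]},{"claw":0,"travel":[0,0,0.005],"angular":[0,0,-0.14]},{"claw":0,"travel":[0,0,0.005],"angular":[0,0,0]},{"claw":0,"travel":[0,0,0],"angular":[0,0,0]}]'
python3 - <<'E'
from h import *
d=r.get_image("wrist"); cv2.imwrite("pics/w16.png",d["frame"][:,:,::-1]); inpanel(); cv2.imwrite("pics/r16.png",np.hstack([wrect(d,3,3,64),wrect(d,54,8,24)]))
E
```

```text
t: 15.4
tool_pos: [0.7047, 0.0927, 0.0772]
eef_rot: [156.0, 32.9, 138.5]
ft_force: [-0.8, 0.0, 0.3]
gripper_width: 0.0855
t 15.45 q [-11.7  22.6  -3.8 114.9  73.5  12.7 -27.8] p [0.7047 0.0929 0.0775] rpy [155.94  32.92 138.51] f [-0.1 -0.5  0.9] w 0.0854
tcp in panel mm [ -0.2  -0.3 -16.1] xtool [-0.846  0.533  0.001] ztool [-0.001  0.    -1.   ] jaw ang cw from up -57.8
```

View pics/w16.png

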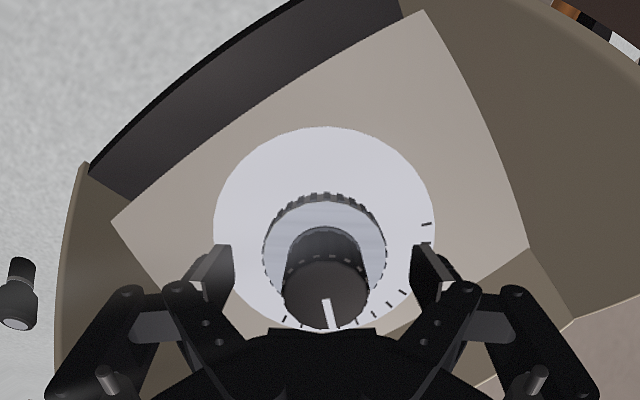

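View pics/r16.png

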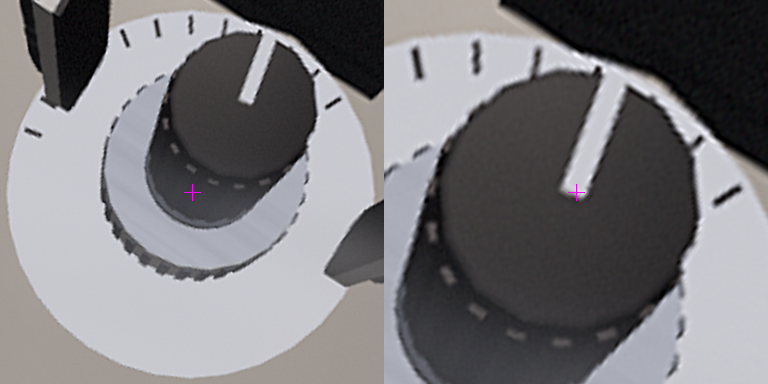

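```bash
python3 -m pendant '[{"claw":0,"travel":[0,0,0.002],"angular":[0,0,0]},{"claw":0,"travel":[0,0,0.002],"angular":[0,0,0]},{"claw":0,"travel":[0,0,0.002],"angular":[0,0,0]},{"claw":0,"travel":[0,0,0.002],"angular":[0,0,0]},{"claw":0,"travel":[0,0,0.001],"angular":[0,0,0]},{"claw":0,"travel":[0,0,0],"angular":[0,0,0]},{"claw":0.25,"travel":[0,0,0],"angular":[0,0,0]},{"claw":0.25,"travel":[0,0,0],"angular":[0,0,0]}]'
python3 - <<'E'
from h import *
d=r.get_image("wrist"); cv2.imwrite("pics/w17.png",d["frame"][:,:,::-1]); inpanel(); crop("scene","pics/s17.png",280,110,140,120,5)
crop("top","pics/t17.png",260,140,100,90,7)
E
```

```text
t: 16.25
tool_pos: [0.7105, 0.0931, 0.0712]
eef_rot: [156.0, 33.0, 138.7]
ft_force: [-0.2, -0.2, 0.0]
gripper_width: 0.0643
t 16.3 q [-11.4  23.8  -4.  114.4  76.4  12.5 -30.4] p [0.7105 0.093  0.0712] rpy [155.97  33.   138.65] f [-0.3  0.3  0.6] w 0.0642
tcp in panel mm [  0.2   0.  -24.7] xtool [-0.848  0.531  0.   ] ztool [ 0.     0.001 -1.   ] jaw ang cw from up -58.0
```

View pics/w17.png

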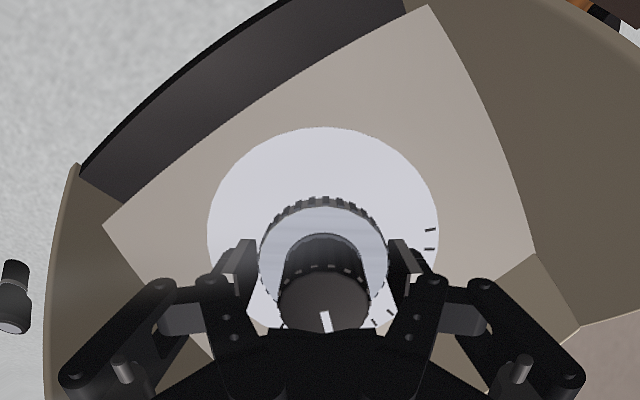

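View pics/s17.png

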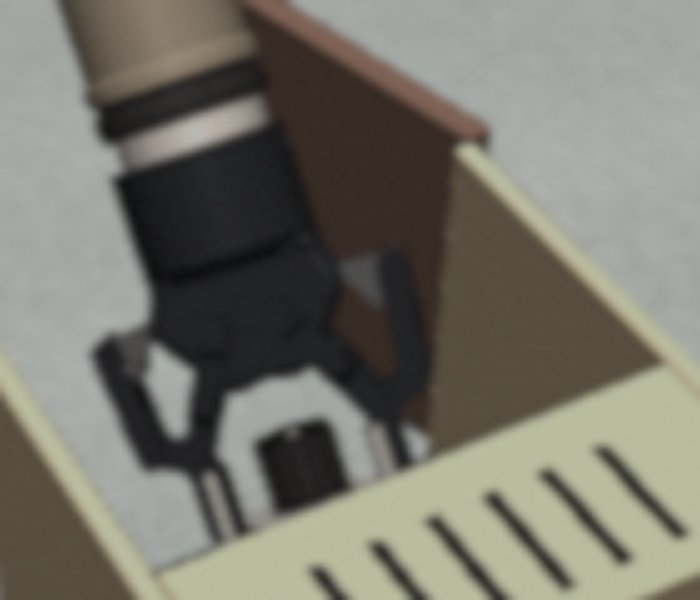

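View pics/t17.png

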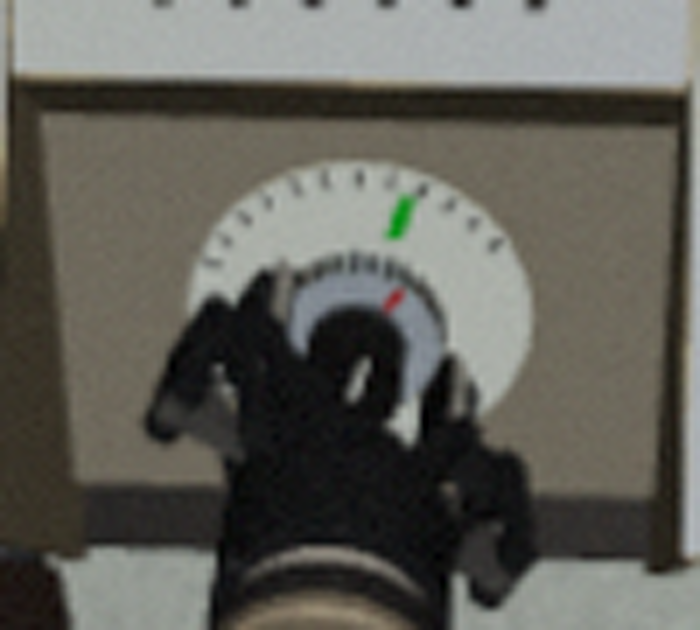

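The palm clears the knob by about 15 mm and the pads straddle the ring. Closing on the ring.

```bash
python3 -m pendant '[{"claw":1,"travel":[0,0,0],"angular":[0,0,0]},{"claw":1,"travel":[0,0,0],"angular":[0,0,0]},{"claw":1,"travel":[0,0,0],"angular":[0,0,0]},{"claw":1,"travel":[0,0,0],"angular":[0,0,0]},{"claw":1,"travel":[0,0,0],"angular":[0,0,0]},{"claw":1,"travel":[0,0,0],"angular":[0,0,0]},{"claw":1,"travel":[0,0,0],"angular":[0,0,0]},{"claw":1,"travel":[0,0,0],"angular":[0,0,0]}]'
python3 - <<'E'
from h import *
crop("wrist","pics/w18.png",240,180,160,120,5); inpanel()
crop("top","pics/t18.png",260,140,100,90,7)
E
```

```text
t: 17.2
tool_pos: [0.7104, 0.0938, 0.072]
eef_rot: [155.9, 33.0, 138.7]
ft_force: [-5.4, -0.4, 6.1]
gripper_width: 0.058
t 17.25 q [-11.4  23.7  -4.  114.4  76.4  12.5 -30.4] p [0.7104 0.0938 0.0721] rpy [155.89  33.01 138.65] f [-5.1  0.5  4.2] w 0.0576
tcp in panel mm [  0.6   0.8 -24. ] xtool [-0.848  0.53   0.   ] ztool [ 0.001  0.002 -1.   ] jaw ang cw from up -58.0
```

View pics/w18.png

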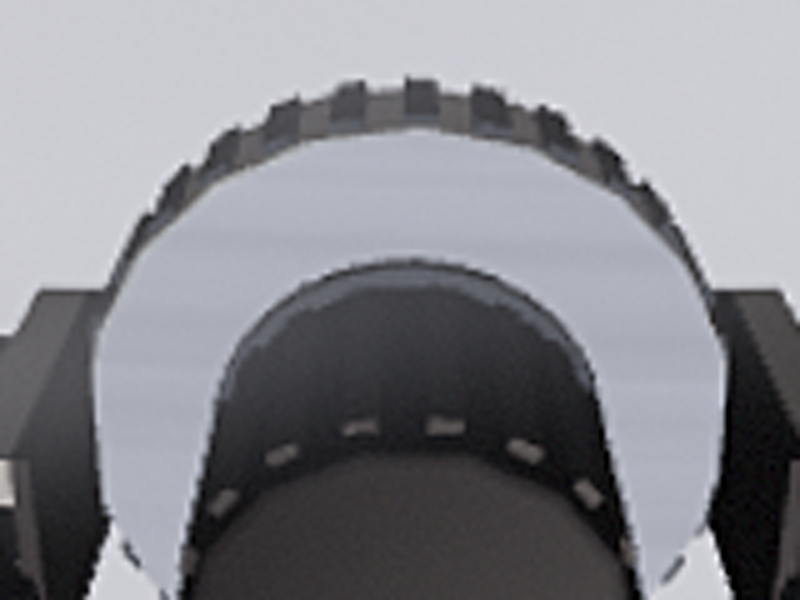

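View pics/t18.png

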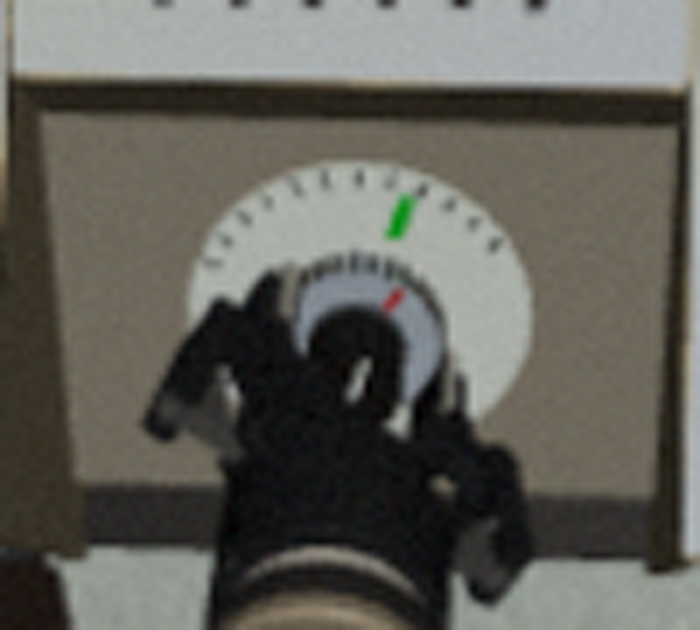

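Width is 58 mm, so the ring is held. Turning it clockwise.

```bash
python3 -m pendant '[{"claw":1,"travel":[0,0,0],"angular":[0,0,0.14]},{"claw":1,"travel":[0,0,0],"angular":[0,0,0.14]},{"claw":1,"travel":[0,0,0],"angular":[0,0,0.14]},{"claw":1,"travel":[0,0,0],"angular":[0,0,0.14]},{"claw":1,"travel":[0,0,0],"angular":[0,0,0.14]},{"claw":1,"travel":[0,0,0],"angular":[0,0,0.14]},{"claw":1,"travel":[0,0,0],"angular":[0,0,0.14]},{"claw":1,"travel":[0,0,0],"angular":[0,0,0.14]}]'
python3 - <<'E'
from h import *
inpanel(); print(r.get_obs()["torque"])
crop("top","pics/t19.png",260,140,100,90,7)
E
```

```text
t: 18.1
tool_pos: [0.7105, 0.0937, 0.0721]
eef_rot: [140.1, -4.2, 83.0]
ft_force: [-6.6, 0.0, 4.5]
gripper_width: 0.0578
t 18.1 q [-12.6  23.6  -2.5 114.4  75.6  11.9 -94.3] p [0.7105 0.0937 0.0721] rpy [140.12  -4.23  82.99] f [-6.6  0.   4.5] w 0.0578
tcp in panel mm [  0.7   0.7 -24. ] xtool [0.113 0.994 0.002] ztool [ 0.001  0.002 -1.   ] jaw ang cw from up 6.5
[-0.09136947  0.49033986  0.04034211]
```

View pics/t19.png

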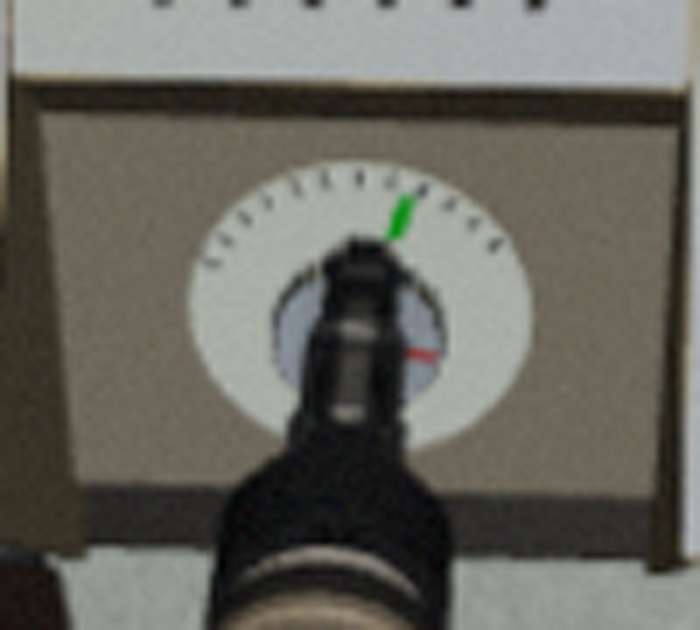

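```bash
python3 -m pendant '[{"claw":1,"travel":[0,0,0],"angular":[0,0,0.05]},{"claw":1,"travel":[0,0,0],"angular":[0,0,0.05]},{"claw":1,"travel":[0,0,0],"angular":[0,0,0.05]},{"claw":1,"travel":[0,0,0],"angular":[0,0,0.04]},{"claw":1,"travel":[0,0,0],"angular":[0,0,0.03]},{"claw":1,"travel":[0,0,0],"angular":[0,0,0]},{"claw":1,"travel":[0,0,0],"angular":[0,0,0]},{"claw":1,"travel":[0,0,0],"angular":[0,0,0]}]'
python3 - <<'E'
from h import *
inpanel(); P=panel(); print("moment about normal",P[:3,2]@r.get_obs()["torque"])
d=r.get_image("wrist");cv2.imwrite("pics/r20.png",np.hstack([wrect(d,22,3,64),wrect(d,54,8,24)]))
crop("top","pics/t20.png",260,140,100,90,7)
E
```

```text
t: 18.95
tool_pos: [0.7113, 0.0969, 0.0729]
eef_rot: [141.4, -11.9, 73.9]
ft_force: [-2.4, 2.9, 5.7]
gripper_width: 0.0576
t 18.95 q [ -12.8   23.6   -2.5  114.3   75.7   11.8 -106.4] p [0.7113 0.0969 0.0729] rpy [141.35 -11.94  73.95] f [-2.4  2.9  5.7] w 0.0576
tcp in panel mm [  1.8   3.9 -23.8] xtool [0.314 0.95  0.007] ztool [ 0.003  0.006 -1.   ] jaw ang cw from up 18.3
moment about normal 1.7153514697351626
```

View pics/t20.png

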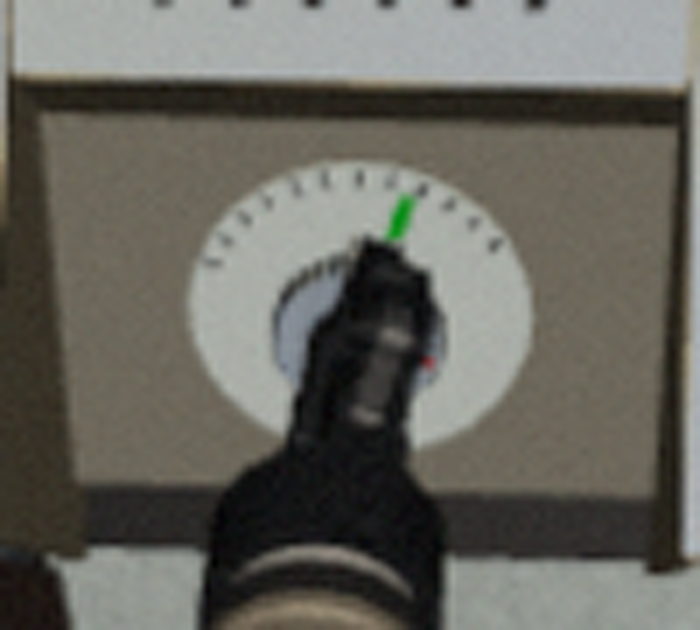

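View pics/r20.png

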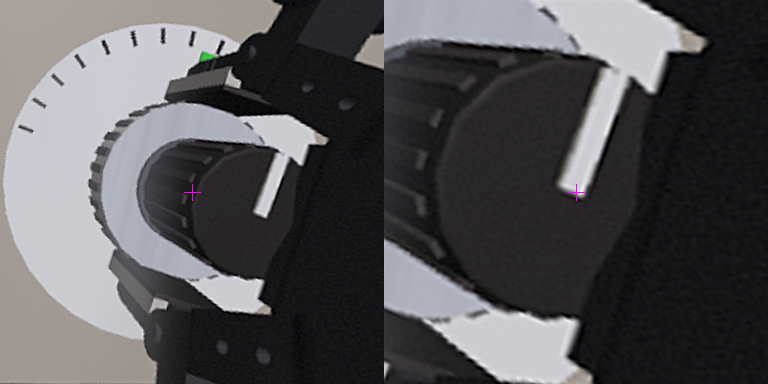

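The moment is 1.7 N m about the axis, against ring friction of 0.12, so the ring is hard on its stop. The knob line still reads about 19–20°. I'll release and back out along the axis.

```bash
python3 -m pendant '[{"claw":0,"travel":[0,0,0],"angular":[0,0,0]},{"claw":0,"travel":[0,0,0],"angular":[0,0,0]},{"claw":0,"travel":[0,0,0],"angular":[0,0,0]},{"claw":0,"travel":[0,0,0],"angular":[0,0,0]},{"claw":0,"travel":[0,0,-0.01],"angular":[0,0,0]},{"claw":0,"travel":[0,0,-0.03],"angular":[0,0,0]},{"claw":0,"travel":[0,0,-0.04],"angular":[0,0,0]},{"claw":0,"travel":[0,0,-0.04],"angular":[0,0,0]}]'; python3 -m pendant '[{"claw":0,"travel":[0,0,-0.04],"angular":[0,0,-0.10]},{"claw":0,"travel":[0,0,-0.04],"angular":[0,0,-0.14]},{"claw":0,"travel":[0,0,-0.02],"angular":[0,0,-0.14]},{"claw":0,"travel":[0,0,0],"angular":[0,0,-0.14]},{"claw":0,"travel":[0,0,0],"angular":[0,0,-0.14]},{"claw":0,"travel":[0,0,0],"angular":[0,0,-0.14]},{"claw":0,"travel":[0,0,0],"angular":[0,0,-0.14]},{"claw":0,"travel":[0,0,0],"angular":[0,0,-0.14]}]'
python3 - <<'E'
from h import *
inpanel()
d=r.get_image("wrist");cv2.imwrite("pics/w21.png",d["frame"][:,:,::-1]);cv2.imwrite("pics/r21.png",np.hstack([wrect(d,22,3,64),wrect(d,54,8,24)])); angles(d)
crop("top","pics/t21.png",190,95,250,180,3)
E
```

```text
t: 19.85
tool_pos: [0.632, 0.0948, 0.1627]
eef_rot: [141.7, -11.9, 73.2]
ft_force: [1.2, -0.4, 0.0]
gripper_width: 0.0858
t: 20.65
tool_pos: [0.578, 0.096, 0.2296]
eef_rot: [147.6, 24.9, 121.3]
ft_force: [-0.0, 0.2, 0.5]
gripper_width: 0.0852
t 20.65 q [  0.3  -3.1 -20.2 120.2  29.   28.1  -3.1] p [0.578  0.096  0.2296] rpy [147.65  24.9  121.32] f [-0.   0.2  0.5] w 0.0852
tcp in panel mm [  0.4  -1.9 181.9] xtool [-0.653  0.757 -0.001] ztool [-0.    -0.002 -1.   ] jaw ang cw from up -40.8
green pos ang 19.2 bar dir 19.4 r 43.8 | knob line dir 19.7, centroid ang 18.5 at mm (up 6.9, right 2.3) n 10955
```

View pics/r21.png

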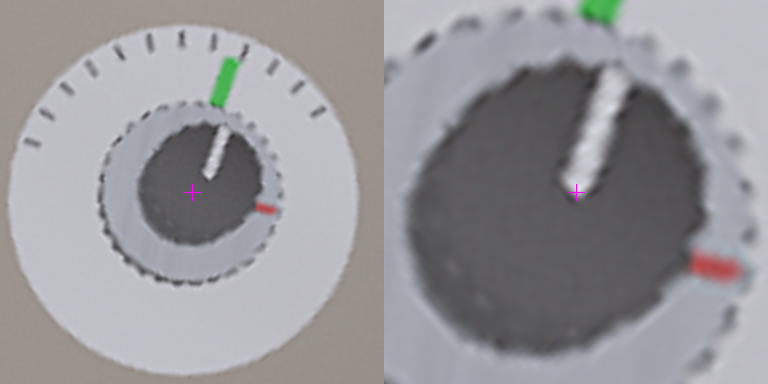

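View pics/w21.png

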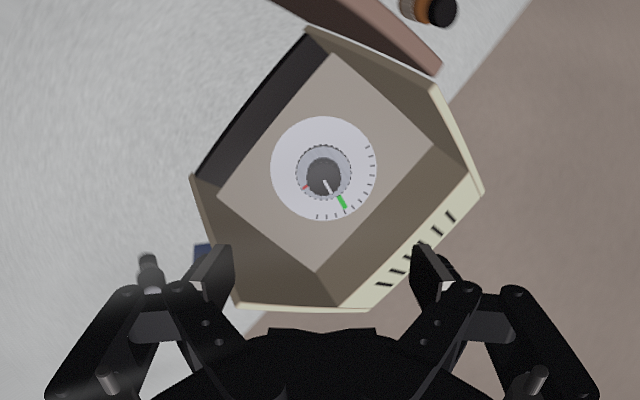

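View pics/t21.png

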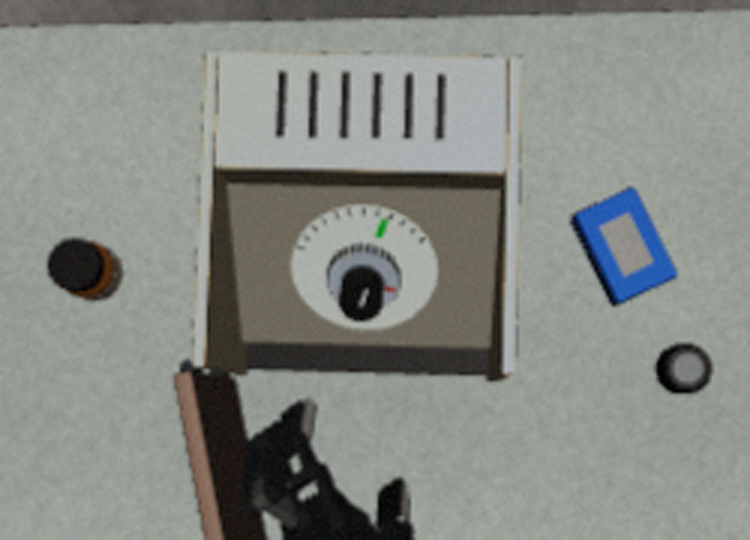

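The knob line reads 19.7° against the mark's 19.2–20.2°, and the ring's red mark has turned about 75°. The door and the other objects look unchanged. Now I'll straighten the tool and go back to the handle.

```bash
python3 -m pendant '[{"claw":0,"travel":[0,0,-0.01],"angular":[0,0,-0.143]},{"claw":0,"travel":[0,0,-0.01],"angular":[0,0,-0.143]},{"claw":0,"travel":[0,0,-0.01],"angular":[0,0,-0.143]},{"claw":0,"travel":[0,0,-0.01],"angular":[0,0,-0.143]},{"claw":0,"travel":[0,0,-0.01],"angular":[0,0,-0.143]},{"claw":0,"travel":[0,0,-0.01],"angular":[0,0,-0.143]},{"claw":0,"travel":[0,0,0],"angular":[0,0.14,0]},{"claw":0,"travel":[0,0,0],"angular":[0,0.14,0]}]'; python3 -m pendant '[{"claw":0,"travel":[0,0,0],"angular":[0,0.14,0]},{"claw":0,"travel":[0,0,0],"angular":[0,0.14,0]},{"claw":0,"travel":[0,0,0],"angular":[0,0.138,0]},{"claw":0,"travel":[0,0,0],"angular":[0,0,0]},{"claw":0,"travel":[0,0,0],"angular":[0,0,0]},{"claw":0,"travel":[0,0,0],"angular":[0,0,0]},{"claw":0,"travel":[0,0,0],"angular":[0,0,0]},{"claw":0,"travel":[0,0,0],"angular":[0,0,0]}]'
python3 - <<'E'
from h import *
obs()
E
```

```text
t: 21.55
tool_pos: [0.5368, 0.0986, 0.2751]
eef_rot: [179.8, 23.6, 177.5]
ft_force: [1.4, -0.1, 0.8]
gripper_width: 0.0856
t: 22.35
tool_pos: [0.5389, 0.0986, 0.2775]
eef_rot: [179.8, 0.2, 177.7]
ft_force: [0.6, -0.8, -0.9]
gripper_width: 0.0853
t 22.35 q [-8.1 16.1 -5.3 78.7  1.3 85.1 74.4] p [0.5389 0.0986 0.2775] rpy [179.82   0.2  177.66] f [ 0.6 -0.8 -0.9] w 0.0853
```

```bash
python3 -m pendant '[{"claw":0.6,"travel":[0,0,0],"angular":[0,0,-0.04]},{"claw":0.6,"travel":[0.025,0.029,0],"angular":[0,0,0]},{"claw":0.6,"travel":[0.025,0.029,0],"angular":[0,0,0]},{"claw":0.6,"travel":[0.025,0.029,0],"angular":[0,0,0]},{"claw":0.6,"travel":[0.025,0.029,0],"angular":[0,0,0]},{"claw":0.6,"travel":[0.025,0.028,0],"angular":[0,0,0]},{"claw":0.6,"travel":[0,0,0],"angular":[0,0,0]},{"claw":0.6,"travel":[0,0,0],"angular":[0,0,0]}]'
python3 - <<'E'
from h import *
obs(); d=crop("wrist","pics/w23.png",220,120,220,160,3.5)
for z in (.192,.1): print(((fproj(d,[.4143,.2425,z])-[220,120])*3.5).round())
E
```

```text
t: 23.15
tool_pos: [0.4141, 0.243, 0.2772]
eef_rot: [179.8, 0.2, -179.9]
ft_force: [0.2, -1.3, 0.8]
gripper_width: 0.034
t 23.15 q [-21.2   8.2 -12.9  88.6   1.8  83.1  55.9] p [0.4141 0.243  0.2772] rpy [ 179.84    0.2  -179.91] f [ 0.2 -1.3  0.8] w 0.034
[354. 255.]
[354. 181.]
```

View pics/w23.png

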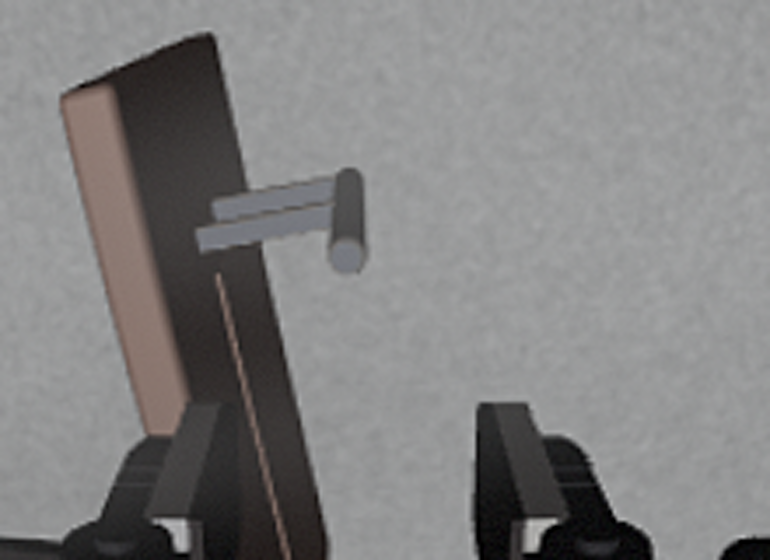

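```bash
python3 -m pendant '[{"claw":0.6,"travel":[0,-0.0015,0.03],"angular":[0,0,0]},{"claw":0.6,"travel":[0,0,0.03],"angular":[0,0,0]},{"claw":0.6,"travel":[0,0,0.03],"angular":[0,0,0]},{"claw":0.6,"travel":[0,0,0.03],"angular":[0,0,0]},{"claw":0.6,"travel":[0,0,0.02],"angular":[0,0,0]},{"claw":0.6,"travel":[0,0,0.007],"angular":[0,0,0]},{"claw":1,"travel":[0,0,0],"angular":[0,0,0]},{"claw":1,"travel":[0,0,0],"angular":[0,0,0]}]'
python3 - <<'E'
from h import *
obs(); d=crop("wrist","pics/w24.png",220,120,220,160,3.5)
E
```

```text
t: 24.0
tool_pos: [0.4163, 0.2412, 0.1303]
eef_rot: [179.8, 0.2, 179.9]
ft_force: [0.7, -1.1, -5.6]
gripper_width: 0.0081
t 24.0 q [-21.3  13.5 -12.8 103.4   3.2  63.2  54.7] p [0.4163 0.2412 0.1303] rpy [1.7981e+02 1.6000e-01 1.7985e+02] f [ 0.7 -1.1 -5.6] w 0.0081
```

View pics/w24.png

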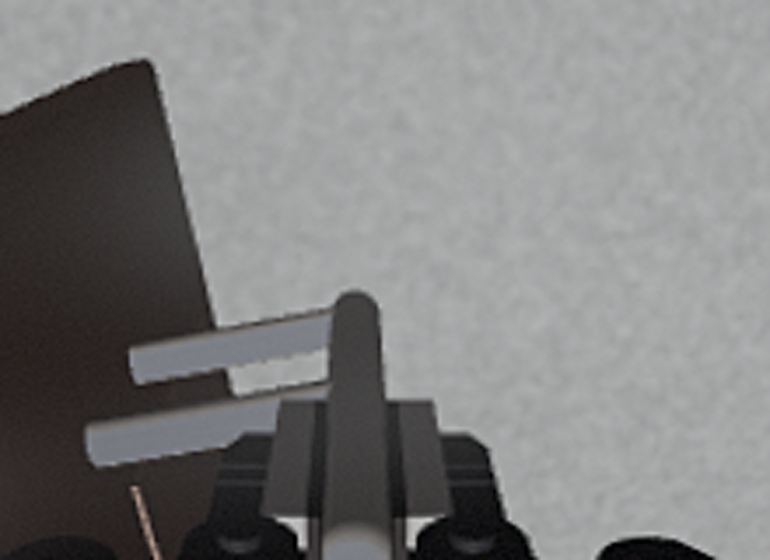

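The bar is firmly held this time, at a width of 8 mm and well up the pads. Computing the closing arc.

Run:
```python
from h import *
H=np.array([.609,.2168]); p0=np.array([.4153,.2412]); r0=p0-H; a0=np.arctan2(r0[1],r0[0]); print(np.linalg.norm(r0),np.degrees(a0))
T=cab(*CAB); s=(T@[-.18,-.065,0,1])[:2]-H; tot=np.arctan2(s[1],s[0])%(2*np.pi)-a0; print("total",tot)
prev=p0; fr=np.r_[np.linspace(0,1,15)[1:]]
for i,f in enumerate(fr,1):
    a=f*tot; R=np.array([[np.cos(a),-np.sin(a)],[np.sin(a),np.cos(a)]]); p=H+R@r0
    d=p-prev; print(i,p.round(3),"tool",(-d[0]).round(4),d[1].round(4)); prev=p
```

```text
0.19523076089592029 172.82038159058223
total 1.3456059387771075
1 [0.414 0.222] tool 0.0014 -0.0187
2 [0.414 0.204] tool -0.0004 -0.0188
3 [0.416 0.185] tool -0.0022 -0.0186
4 [0.42  0.167] tool -0.0039 -0.0183
5 [0.426 0.149] tool -0.0057 -0.0179
6 [0.433 0.132] tool -0.0074 -0.0173
7 [0.442 0.115] tool -0.009 -0.0165
8 [0.453 0.1  ] tool -0.0105 -0.0155
9 [0.465 0.085] tool -0.012 -0.0144
10 [0.478 0.072] tool -0.0133 -0.0132
11 [0.493 0.06 ] tool -0.0145 -0.0119
12 [0.508 0.05 ] tool -0.0156 -0.0104
13 [0.525 0.041] tool -0.0165 -0.0089
14 [0.542 0.033] tool -0.0173 -0.0073
```

```bash
python3 -m pendant '[{"claw":1,"travel":[0.0014,-0.0187,0],"angular":[0,0,0]},{"claw":1,"travel":[-0.0004,-0.0188,0],"angular":[0,0,0]},{"claw":1,"travel":[-0.0022,-0.0186,0],"angular":[0,0,0]},{"claw":1,"travel":[-0.0039,-0.0183,0],"angular":[0,0,0]},{"claw":1,"travel":[-0.0057,-0.0179,0],"angular":[0,0,0]},{"claw":1,"travel":[-0.0074,-0.0173,0],"angular":[0,0,0]},{"claw":1,"travel":[-0.009,-0.0165,0],"angular":[0,0,0]},{"claw":1,"travel":[-0.0105,-0.0155,0],"angular":[0,0,0]}]'; python3 -m pendant '[{"claw":1,"travel":[-0.012,-0.0144,0],"angular":[0,0,0]},{"claw":1,"travel":[-0.0133,-0.0132,0],"angular":[0,0,0]},{"claw":1,"travel":[-0.0145,-0.0119,0],"angular":[0,0,0]},{"claw":1,"travel":[-0.0156,-0.0104,0],"angular":[0,0,0]},{"claw":1,"travel":[-0.0165,-0.0089,0],"angular":[0,0,0]},{"claw":1,"travel":[-0.009,-0.004,0],"angular":[0,0,0]},{"claw":1,"travel":[-0.006,-0.003,0],"angular":[0,0,0]},{"claw":1,"travel":[0,0,0],"angular":[0,0,0]}]'
python3 - <<'E'
from h import *
obs(); crop("top","pics/t25.png",190,95,250,180,3)
E
```

```text
t: 24.85
tool_pos: [0.4515, 0.0992, 0.1302]
eef_rot: [179.9, -0.1, -180.0]
ft_force: [-1.7, 0.0, 1.6]
gripper_width: 0.0081
t: 25.65
tool_pos: [0.5372, 0.0356, 0.1302]
eef_rot: [179.7, -0.2, -180.0]
ft_force: [-7.3, 1.6, 7.2]
gripper_width: 0.0078
t 25.65 q [-2.7 19.7 -3.5 94.7  1.  65.9 83.6] p [0.5372 0.0356 0.1302] rpy [ 179.75   -0.22 -179.95] f [-7.3  1.6  7.2] w 0.0078
```

View pics/t25.png

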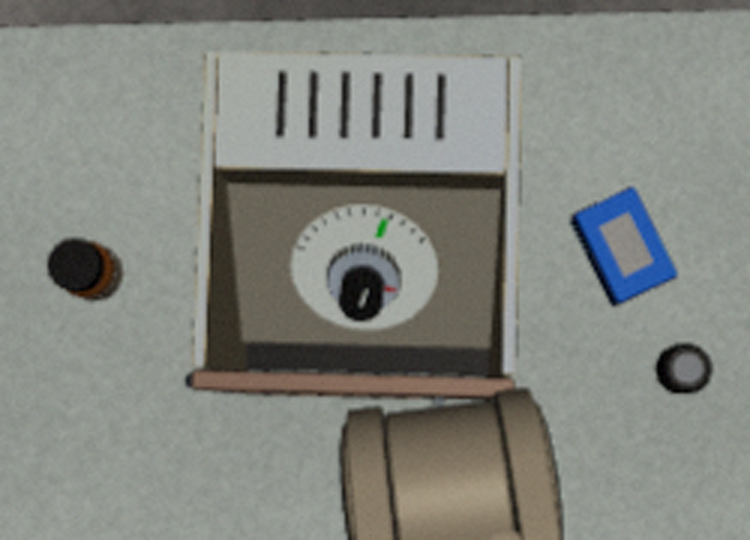

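The door is almost shut, so I'll press a few millimetres more.

```bash
python3 -m pendant '[{"claw":1,"travel":[-0.002,-0.001,0],"angular":[0,0,0]},{"claw":1,"travel":[-0.002,0,0],"angular":[0,0,0]},{"claw":1,"travel":[-0.001,0,0],"angular":[0,0,0]},{"claw":1,"travel":[-0.001,0,0],"angular":[0,0,0]},{"claw":1,"travel":[0,0,0],"angular":[0,0,0]},{"claw":1,"travel":[0,0,0],"angular":[0,0,0]},{"claw":1,"travel":[0,0,0],"angular":[0,0,0]},{"claw":1,"travel":[0,0,0],"angular":[0,0,0]}]'
python3 - <<'E'
from h import *
obs(); crop("top","pics/t26.png",245,200,130,50,6)
d=r.get_image("scene"); cv2.imwrite("pics/s26.png",cv2.resize(d["frame"][120:230,255:385][:,:,::-1],None,fx=5,fy=5,interpolation=cv2.INTER_CUBIC))
E
```

```text
t: 26.5
tool_pos: [0.5368, 0.0356, 0.1302]
eef_rot: [179.7, -0.9, -179.9]
ft_force: [-19.5, 1.1, 16.5]
gripper_width: 0.0077
t 26.5 q [-2.6 20.2 -3.5 94.   1.  66.7 83.8] p [0.5368 0.0356 0.1302] rpy [ 179.74   -0.88 -179.86] f [-19.5   1.1  16.5] w 0.0077
```

View pics/t26.png

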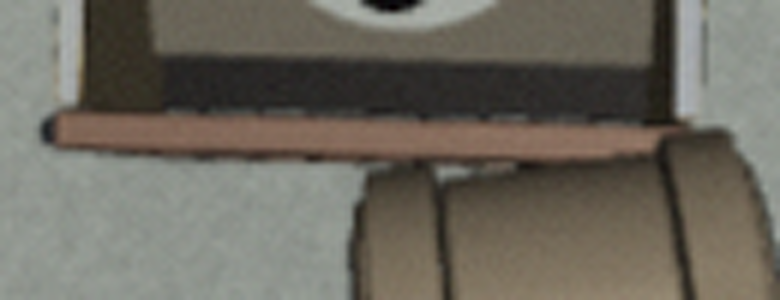

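View pics/s26.png

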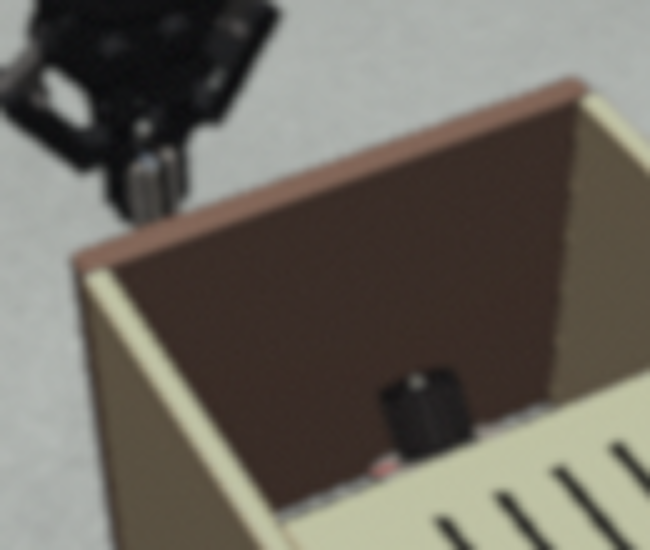

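The door is on its stop: force has risen to 20 N with no further motion, and in the picture it lies parallel to the cabinet front. Releasing and lifting away.

```bash
python3 -m pendant '[{"claw":0.4,"travel":[0,0,0],"angular":[0,0,0]},{"claw":0.4,"travel":[0,0,0],"angular":[0,0,0]},{"claw":0.4,"travel":[0,0,0],"angular":[0,0,0]},{"claw":0.4,"travel":[0,0,0],"angular":[0,0,0]},{"claw":0.4,"travel":[0,0,-0.02],"angular":[0,0,0]},{"claw":0.4,"travel":[0,0,-0.04],"angular":[0,0,0]},{"claw":0.4,"travel":[0,0,-0.05],"angular":[0,0,0]},{"claw":0.4,"travel":[0,0,-0.04],"angular":[0,0,0]}]'; python3 -m pendant '[{"claw":0.4,"travel":[0.04,0,-0.01],"angular":[0,0,0]},{"claw":0.4,"travel":[0.04,0,0],"angular":[0,0,0]},{"claw":0.4,"travel":[0.03,0,0],"angular":[0,0,0]},{"claw":0.4,"travel":[0.02,0,0],"angular":[0,0,0]},{"claw":0.4,"travel":[0,0,0],"angular":[0,0,0]},{"claw":0.4,"travel":[0,0,0],"angular":[0,0,0]},{"claw":0.4,"travel":[0,0,0],"angular":[0,0,0]},{"claw":0.4,"travel":[0,0,0],"angular":[0,0,0]}]'
python3 - <<'E'
from h import *
obs(); d=crop("top","pics/t27.png",190,95,250,180,3); rect(d,54,"pics/k27.png",8,30); rect(d,3,"pics/k27b.png",5,48)
a=cv2.imread("pics/k27.png"); b=cv2.imread("pics/k27b.png"); a=cv2.resize(a,(320,320)); b=cv2.resize(b,(480,480)); c=np.zeros((480,800,3),np.uint8); c[:,:480]=b;c[:320,480:]=a; cv2.imwrite("pics/kk27.png",c)
d=crop("wrist","pics/w27.png",150,130,340,220,2.3)
E
```

```text
t: 27.4
tool_pos: [0.546, 0.0322, 0.2814]
eef_rot: [179.8, 0.2, 179.9]
ft_force: [0.1, 0.4, 1.1]
gripper_width: 0.0515
t: 28.2
tool_pos: [0.4161, 0.0325, 0.2884]
eef_rot: [179.8, 0.0, 179.9]
ft_force: [0.2, -0.1, 1.4]
gripper_width: 0.0513
t 28.2 q [-2.6  0.2 -4.1 95.5 -0.1 84.2 83.2] p [0.4161 0.0325 0.2884] rpy [1.7985e+02 4.0000e-02 1.7991e+02] f [ 0.2 -0.1  1.4] w 0.0513
```

View pics/t27.png

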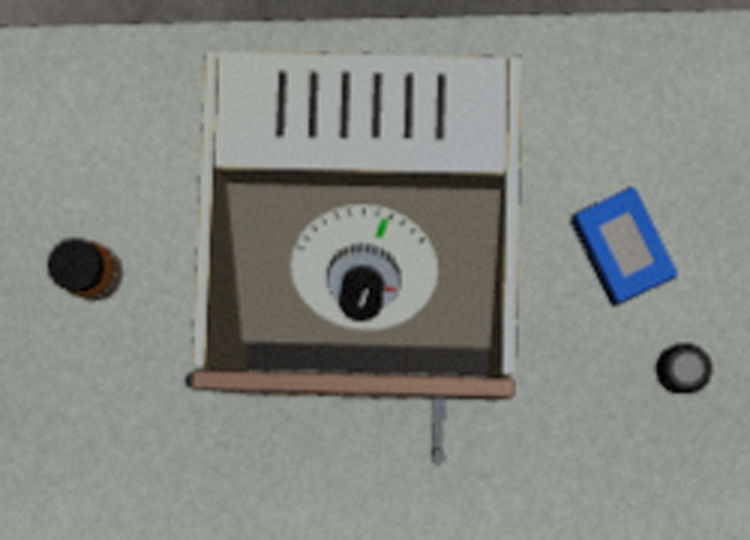

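View pics/kk27.png

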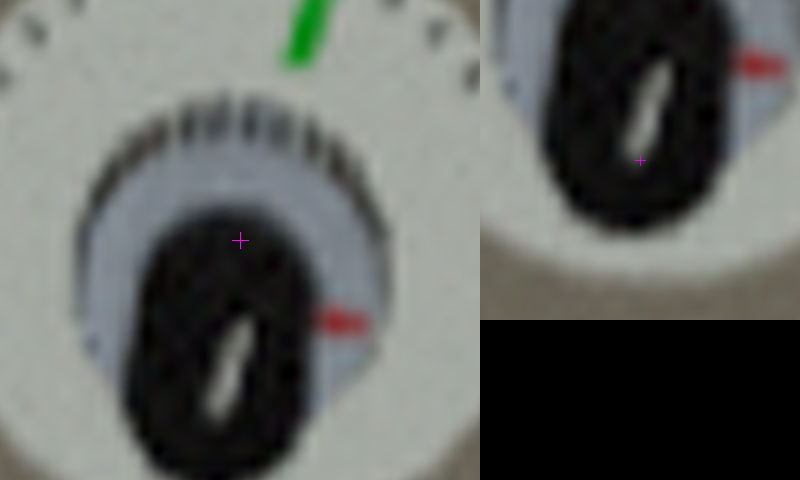

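View pics/w27.png

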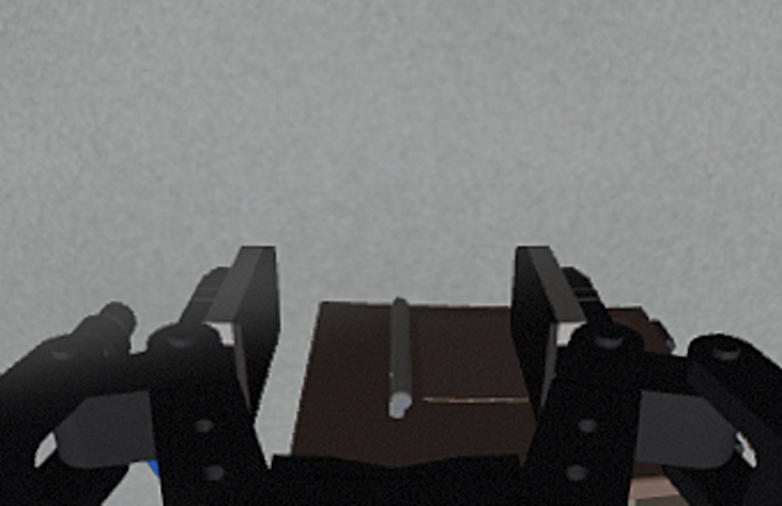

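Run:
```python
from h import *
d=r.get_image("top"); T=cab(*CAB)
b=px2plane(d,190+437/3,95+457/3,.192); v=b[:2]-[.609,.2168]; s=(T@[-.18,-.065,0,1])[:2]-[.609,.2168]
print("bar",b.round(4),"door angle deg",np.degrees(np.arctan2(s[1],s[0])-np.arctan2(v[1],v[0])))
for n in ["eyepiece_mid","slide_box_mid","jar_mid"]:
    m=r.masks_of("top",n)
    for k in m[:2]:
        ys,xs=np.nonzero(k["pixels"]); print(n,round(k["score"],2),xs.mean().round(1),ys.mean().round(1))
print(r.sign_off())
```

```text
bar [0.5407 0.0361 0.192 ] door angle deg 0.6119793918852652
eyepiece_mid 0.67 417.6 217.4
slide_box_mid 0.86 397.7 176.9
jar_mid 0.67 218.2 184.2
the job is handed in; nothing more can be done
None
```

The job is done and handed in at about 28 s. I opened the door to about 77°, set the knob to the green mark, tightened the lock ring, shut the door and backed the arm clear. `sign_off` gives no verdict, so the results below are my own last checks.

- **Knob:** after I let go of the ring, the wrist camera put the white line at 19.7° and the green mark at 19.2–20.2° in different measurements, all inside the 8° limit. The last top view shows the line at about the same angle.
- **Lock ring:** it turned about 75° clockwise onto its stop. Just before I let go, the reaction was 1.7 N m about its axis, against the stated friction of 0.12. Its red mark was still in the turned position at the end.
- **Door:** about 0.4–0.6° from shut in the top view, against the 3° limit. It didn't move further at 20 N of pressing.
- **Eyepiece, slide box and jar:** each is within about 0.5 pixel (roughly 1 mm) of its first position in the top view.
- **Arm:** nothing was touching the robot at hand-in.

**Disagreements and failures:**
- **Fingertips short of the stated TCP:** in the pictures the shut fingertips sat about 25–30 mm behind the TCP the robot reported. My first grasp of the knob closed in the air above it, and my first hold on the door handle was shallow. I allowed 27 mm after that.
- **Shallow first handle hold:** it still swung the door open, but with up to about 34 N vertical force on the wrist.
- **Low gripper width readings:** the width read about 2 mm less than the true size of each part held.

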